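Hang the tuning tubs in the travel rack and lock the keeper bar

ROBOT

A 7-joint arm with a two-finger parallel gripper is mounted at the origin on the work surface. World frame = base frame: x ahead of the robot, y to its left, z up, the work surface at z = 0. Lengths are in m, angles in rad, forces in N, time in s.
With the tool pointing down it reaches from about 0.4 to 0.875 m from the base axis. Payload 6.5 kg.
Tool frame: the origin (TCP) lies at the very end of the fingers, on their centre line; the grasp point (between the pads) lies env.hold_point_z behind it (env.hold_point_z is the distance from the TCP to the grasp point, in m); z points along the fingers, y is the direction in which the jaws open and shut (so a half turn about z gives the same grasp; the last joint's range is limited). The gripper opens to 85 mm and grips with 20 to 120 N. Pads are 22 mm wide; open, the fingers measure 114 mm over their backs; the gripper's body (76 mm by 85 mm) begins 54 mm behind the grasp point. The pads swing forward as they close: fully open they stand 13 mm farther back than shut.
Start: joints at [1.207, 0.536, -0.004, 1.538, 0.003, 1.067, -0.071], TCP at [0.191, -0.621, 0.231] pointing down, gripper open.
Joint ranges: [-2.7, 2.7], [-0.37, 2.16], [-1.27, 1.26], [0.24, 2.4], [-1.31, 4.45], [0.19, 1.91], [-2.76, 2.76]. Speed limits (rad/s): [2.39, 2.39, 3.14, 3.14, 3.14, 3.14, 3.14].

INTERFACE

Orientations are given as a rotation vector (axis times angle).
In Python, from bench import get_obs, viewer, env, nets gives the robot as it stands.
- The arm moves only by the tool jog_arm, never from a script. Its argument "steps" is a list of rows, each an object with "linear": the shift along the tool's x, y, z in units of 0.3 m (1.0 is 0.3 m), a list of three; "turn": the turn, a rotation vector about the tool's x, y, z in units of 2 pi rad (1.0 is 2 pi rad), a list of three; "claw": the opening, from -1 (shut) to 1 (fully open), so that 0 is half open. A call has 1 to 12 rows; each row is the pose to reach, as a shift and turn from the pose commanded when the call began, along the tool's axes at that moment, turning the shorter way round; what a row does not reach only later rows make up. A row lasts 1/10 s, in which the tool goes at most 50 mm and 8.59 degrees, less where a joint would pass 70% of its speed; a pose out of reach is approached as far as the arm can. A call with a number of a shift or a turn outside -1 to 1 is refused whole. A call with a gripper value outside its range is refused whole. The fingers move at their own pace and stop on an object; the grip force is fixed at half the most. Time passes only in rows, so rows that repeat a pose let the fingers close. It gives the time, the measured TCP pose, the force and the opening at its end, in the units of the state.
- get_obs(): the state, without advancing time (a new reading comes with each control period).
- viewer.grab_frame(name): name is "side" or "top" or "wrist"; returns a dict with "frame" (384x512x3 uint8, red, green, blue), "fovy" (degrees; the focal length in pixels is half the picture's height over the tangent of half this angle, whatever the lens; pixels are square), "cx", "cy" (the principal point, pixels), "T" (4x4, takes a point from camera to world coordinates); the wrist camera has in their place "mount" (4x4, takes a point from camera to tool coordinates, whose origin is the TCP and whose axes are the flange's). Camera axes: x right, y down, z forward; pixel columns grow to the right and rows downward; lengths in m; the calibration is good to about 2 mm. A picture is of the moment at which its call begins: read the wrist's pose just before it. There is no depth.
- env.finish_job(): hands the job in, once; it reports no verdict.
Trained networks look in the newest picture that a camera, given by its name, has taken for a name from the list of things; names that differ only in an ending like _2 or _b are one class to them, and where a whole thing is asked for, a point or a joint stands for the part that bears it (a point fixed in the world has none). Each returns a list of dicts, best first, with "confidence" (0 to 1); they miss things now and then, are a little off and sometimes report something else, mostly with a low value. They report only what shows in the picture. A call takes as long as a camera call. They do not tell look-alikes from the thing itself.
- nets.look_for(target, camera): "rect" ([left, top, width, height] in pixels, round what is visible of it).
- nets.outline_of(target, camera): "pixels" (384x512 bool, what is visible of it) and "rect" ([left, top, width, height] in pixels, round what is visible of it).
- nets.pinpoint(target, camera): "at" ([row, column] in pixels: a listed point, or the origin of a listed thing).
The state is a dict: "t": time; "qpos": joint angles; "qd": joint speeds; "joint_torque": joint torques, N m; "ee_pos": TCP position; "tool_rot": TCP orientation; "ft_force": force on the tool from outside, world axes, zero at the start; "wrist_torque": the same for the moment, N m; "opening": opening from 0.0 (shut) to 1.0 (fully open).
Only numpy, scipy, OpenCV 4.12 (cv2) and the standard library are available. Lean on these libraries where they do the work, as an engineer would, in place of code of your own. Each camera call takes 0.05 s, during which the arm holds its last target. There are 200 camera calls.

TASK

Get the ski-tuning kit ready for the van: swing the travel rack's keeper bar up and back out of the way, then hang every handled container standing on the bench (tubs and pail) by its handle on the rack's double hooks, one to a hook. When all are hanging, swing the keeper bar down in front of the hooks until it rests fully home in its catches; leave the cleaner bottle, tape roll and brush where they are.

Things in the scene. Friction and masses are not known exactly. Their poses are not given: they have to be found in the camera images.
- tub_a_handle (a point): Open grey plastic tub with wax bars in it, 90 x 120 mm (x, y), 50 mm high, with an arched handle. Point: middle of the handle's top bar, 115 mm above the underside; z up, bar along y. Handle: rigid upright arch of 10 mm round bar over the body's middle, top bar 100 mm long between uprights at y = +-50 mm, 60 mm clear between rim and bar. 0.2 to 0.42 kg; the contents stay put.
- tub_b_handle (a point): Open grey plastic tub with files in it, 90 x 120 mm (x, y), 50 mm high, with an arched handle. Point: middle of the handle's top bar, 115 mm above the underside; z up, bar along y. Handle: rigid upright arch of 10 mm round bar over the body's middle, top bar 100 mm long between uprights at y = +-50 mm, 60 mm clear between rim and bar. 0.2 to 0.42 kg; the contents stay put.
- pail_handle (a point): Round bright metal pail, 108 mm across at the rim, 50 mm high, with an arched handle. Point: middle of the handle's top bar, 115 mm above the underside; z up, bar along y. Handle: rigid upright arch of 10 mm round bar over the body's middle, top bar 100 mm long between uprights at y = +-50 mm, 60 mm clear between rim and bar. 0.2 to 0.42 kg; the contents stay put.
- hook_right (a point): The rack's right-hand double hook (seen by the robot). Point: where the middle of a hung handle's top bar comes to rest, in the dip of the prongs, 222 mm above the bench. x points into the rack, away from the mouth; y along the rack to the left. Shape: see rack. Put the handle on from the front (-x), top bar above the tips and rim below the prongs, then lower.
- hook_centre (a point): The rack's centre double hook (seen by the robot). Point: where the middle of a hung handle's top bar comes to rest, in the dip of the prongs, 222 mm above the bench. x points into the rack, away from the mouth; y along the rack to the left. Shape: see rack. Put the handle on from the front (-x), top bar above the tips and rim below the prongs, then lower.
- hook_left (a point): The rack's left-hand double hook (seen by the robot). Point: where the middle of a hung handle's top bar comes to rest, in the dip of the prongs, 222 mm above the bench. x points into the rack, away from the mouth; y along the rack to the left. Shape: see rack. Put the handle on from the front (-x), top bar above the tips and rim below the prongs, then lower.
- keeper (a joint): Angle of the keeper, an aluminium U: a 12 mm round bar, 566 mm long, on two 115 mm side arms pivoted at the rack's ends. 0 = down: bar level in front of the hook tips, in its catches (end stop); growing = up and then back over the rack; 1.57 = straight up, 2.2 = end stop leaning back. Past 1.7 it clears the hooks. Stiff hinge: stays where left, takes 2 to 5 N at the bar.
- keeper_grip (a point): A point on the axis of the keeper's 12 mm round bar, 80 mm to the right of the rack's middle, half-way between the right and centre hooks, where fingers can reach past the bar clear of the prongs. It moves with the bar. y lies along the bar.
- keeper_pivot (a point): Point on the keeper's pivot axis, fixed to the rack, 232 mm above the bench, level with keeper_grip along the rack. x points into the rack, away from the hook mouths, y along the axis, z up. The bar's axis lies 115 mm from it: at (-115 cos a, 0, 115 sin a) mm for keeper angle a.
- rack: Fixed rack 580 mm wide, 250 high: steel posts on a plywood foot; catches reach 131 mm in front at its ends. Origin on the bench under its cross rail (218 mm up); x away from the hook mouths, y along it. 3 double hooks 160 mm apart; each: two 8 mm prongs 60 mm apart from the rail towards -x. About their rest point (75 mm before the rail): undersides 14 mm below, upturned tips 14 mm above and 26 mm in front; free for fingers between the prongs.
- cleaner: Bystander: white bottle, 60 mm across, 160 mm high; origin centre of its underside.
- tape: Bystander: roll of tape lying flat, 100 mm across, 24 mm high; origin centre of its underside.
- brush: Bystander: wooden brush 160 x 55 x 40 mm; origin centre of its underside.
Mind the look-alikes: they are no part of the job. What is shaped like the part that bears tub_b_handle but red is not meant.

How it is judged:
On the way, in this order (a step that is already met when the one before it is completed fails the run):
1. the keeper bar has been swung up past upright (value of joint keeper above 1.5 rad), for 0.2 s.
2. every container hangs by its handle on a hook, the keeper bar still up ((distance between tub_a_handle and hook_right below 0.025 m or distance between tub_a_handle and hook_centre below 0.025 m or distance between tub_a_handle and hook_left below 0.025 m) and angle between each of tub_a_handle, tub_b_handle, pail_handle's own z axis and vertical below 0.3 rad and (distance between tub_b_handle and hook_right below 0.025 m or distance between tub_b_handle and hook_centre below 0.025 m or distance between tub_b_handle and hook_left below 0.025 m) and (distance between pail_handle and hook_right below 0.025 m or distance between pail_handle and hook_centre below 0.025 m or distance between pail_handle and hook_left below 0.025 m) and value of joint keeper above 0.5 rad), for 0.3 s.
3. the keeper bar is down in its catches (value of joint keeper below 0.08 rad), for 0.2 s.
At the end, for the whole second after the job is handed in: Every container present hangs upright (within 0.3 rad) with the middle of its handle bar within 25 mm of a hook's rest point, and the keeper is within 0.08 rad of fully down ((distance between tub_a_handle and hook_right below 0.025 m or distance between tub_a_handle and hook_centre below 0.025 m or distance between tub_a_handle and hook_left below 0.025 m) and angle between each of tub_a_handle, tub_b_handle, pail_handle's own z axis and vertical below 0.3 rad and (distance between tub_b_handle and hook_right below 0.025 m or distance between tub_b_handle and hook_centre below 0.025 m or distance between tub_b_handle and hook_left below 0.025 m) and (distance between pail_handle and hook_right below 0.025 m or distance between pail_handle and hook_centre below 0.025 m or distance between pail_handle and hook_left below 0.025 m) and value of joint keeper below 0.08 rad); the robot touches nothing.
It fails at once if the cleaner is moved more than 50 mm (distance of cleaner from where it was at the start of the episode above 0.05 m).
It fails at once if the tape is moved more than 50 mm (distance of tape from where it was at the start of the episode above 0.05 m).
It fails at once if the brush is moved more than 50 mm (distance of brush from where it was at the start of the episode above 0.05 m).
Of tub_a, tub_b, pail only 2 to 3 are there at a start; the rules pass over those that are not, and their reading is None.
At some moment in a run one of tub_a, tub_b, pail may be knocked a few centimetres aside while the robot is not near it.
It also fails if it takes over 210 s, if anything falls off the work surface, if the arm or the gripper's body presses on something with over 40 N, if the wrist force passes 120 N, or if a joint passes its speed limit or range.

## Working session

There is one attempt and no reset: what is moved stays moved. The work goes in short steps, Python scripts to look and compute and a tool call to move; the robot and the scene stay as the last step left them, time stands still between calls to the robot, and variables do not carry over. Pictures are saved under pics/ and viewed, about 12 in all and at most 16, crops included, and the job is handed in when it is done.

Besides the shell and the picture viewer there is one more tool, called as a command line: name --argument value ..., lists and objects as JSON in quotes. jog_arm: Moves the arm, as the interface text tells. Shifts and turns lie within -1 to 1; 1 stands for 0.3 m of shift or 2 pi rad of turn. Its arguments: {"type":"object","properties":{"steps":{"type":"array"}},"required":["steps"]}

```bash
ls; mkdir -p pics
cat > h.py <<'E'
import numpy as np, cv2
from scipy.spatial.transform import Rotation as R
from bench import get_obs, viewer, env, nets
def K(f):
    fl=f["frame"].shape[0]/2/np.tan(np.radians(f["fovy"])/2); return fl
def T(f,o=None):
    if "T" in f: return np.array(f["T"])
    M=np.eye(4); M[:3,:3]=R.from_rotvec(o["tool_rot"]).as_matrix(); M[:3,3]=o["ee_pos"]; return M@np.array(f["mount"])
def ray(f,rc,o=None):
    t=T(f,o); fl=K(f); d=t[:3,:3]@np.array([(rc[1]-f["cx"])/fl,(rc[0]-f["cy"])/fl,1]); return t[:3,3],d/np.linalg.norm(d)
def atz(f,rc,z,o=None):
    p,d=ray(f,rc,o); return p+d*(z-p[2])/d[2]
def tri(*rays):
    A=sum(np.eye(3)-np.outer(d,d) for p,d in rays); b=sum((np.eye(3)-np.outer(d,d))@p for p,d in rays); return np.linalg.solve(A,b)
def proj(f,X,o=None):
    c=np.linalg.inv(T(f,o))@np.append(X,1); fl=K(f); return [float(c[1]/c[2]*fl+f["cy"]),float(c[0]/c[2]*fl+f["cx"])]
def save(f,n): cv2.imwrite("pics/"+n,cv2.cvtColor(f["frame"],cv2.COLOR_RGB2BGR))
E
python3 - <<'E'
from h import *
np.set_printoptions(precision=3,suppress=True)
o=get_obs(); print(o["t"],o["ee_pos"],o["tool_rot"],o["opening"],env.hold_point_z)
F={c:viewer.grab_frame(c) for c in("side","top","wrist")}
for c in F:
    save(F[c],c+"0.png"); print(c, T(F[c],o)[:3,3],K(F[c]))
cv2.imwrite("pics/st.png",cv2.cvtColor(np.hstack([F["side"]["frame"],F["top"]["frame"]]),cv2.COLOR_RGB2BGR))
for n in "tub_a_handle tub_b_handle pail_handle hook_right hook_centre hook_left keeper_grip keeper_pivot cleaner tape brush rack".split():
    for c in("side","top"):
        print(n,c,[(np.round(d["at"]).astype(int).tolist(),round(d["confidence"],2)) for d in nets.pinpoint(n,c)[:4]])
E
```

```text
pics
0.0 [ 0.191 -0.621  0.23 ] [-3.105 -0.466  0.001] 0.9987205790184556 0.0187
side [0.285 0.566 1.17 ] 409.0766369370066
top [ 0.424 -0.202  1.666] 405.0978570011256
wrist [ 0.263 -0.599  0.373] 323.0632981945371
tub_a_handle side [([237, 291], 0.88)]
tub_a_handle top [([232, 239], 0.76), ([193, 191], 0.32)]
tub_b_handle side [([138, 324], 0.81), ([109, 350], 0.67), ([228, 177], 0.62), ([172, 302], 0.58)]
tub_b_handle top [([244, 399], 0.94), ([222, 303], 0.65), ([226, 352], 0.59)]
pail_handle side [([178, 248], 0.93), ([232, 290], 0.25)]
pail_handle top [([184, 276], 0.89), ([252, 138], 0.47)]
hook_right side [([241, 226], 0.56)]
hook_right top [([190, 193], 0.55)]
hook_centre side [([296, 222], 0.87), ([160, 263], 0.41), ([366, 224], 0.37)]
hook_centre top [([206, 151], 0.96), ([190, 195], 0.71)]
hook_left side [([368, 222], 0.78)]
hook_left top [([225, 107], 0.95)]
keeper_grip side [([264, 241], 0.76), ([297, 224], 0.66)]
keeper_grip top [([206, 172], 0.56), ([181, 163], 0.47)]
keeper_pivot side [([269, 194], 0.92), ([329, 198], 0.39)]
keeper_pivot top [([179, 166], 0.95)]
cleaner side [([160, 268], 0.81)]
cleaner top [([182, 324], 0.67)]
tape side [([228, 178], 0.71)]
tape top [([135, 229], 0.83)]
brush side []
brush top [([252, 137], 0.6), ([180, 323], 0.28)]
rack side [([330, 199], 0.58), ([173, 304], 0.32)]
rack top [([195, 161], 0.66)]
```

```bash
python3 -c "
import cv2
for c in('side','top'): cv2.imwrite(f'pics/{c}0L.png',cv2.resize(cv2.imread(f'pics/{c}0.png'),(800,600)))"
```

```text
(no output)
```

View pics/side0L.png

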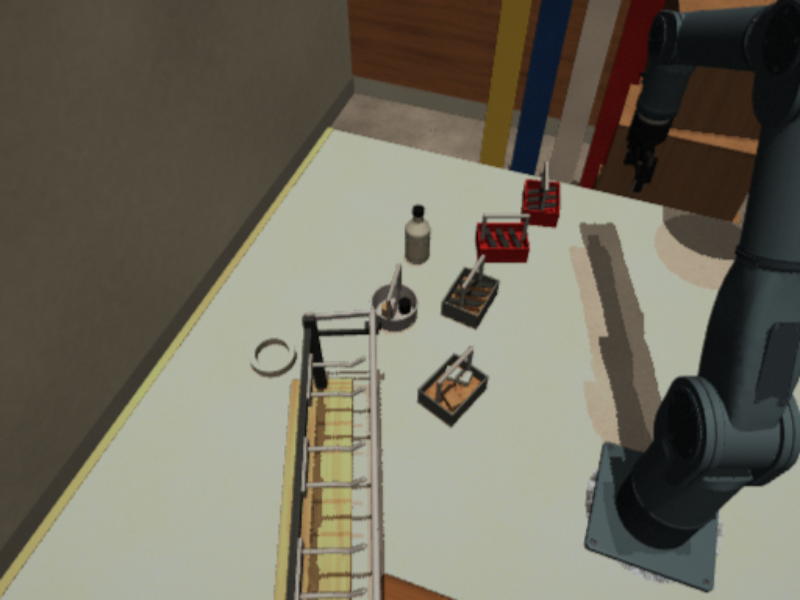

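View pics/top0L.png

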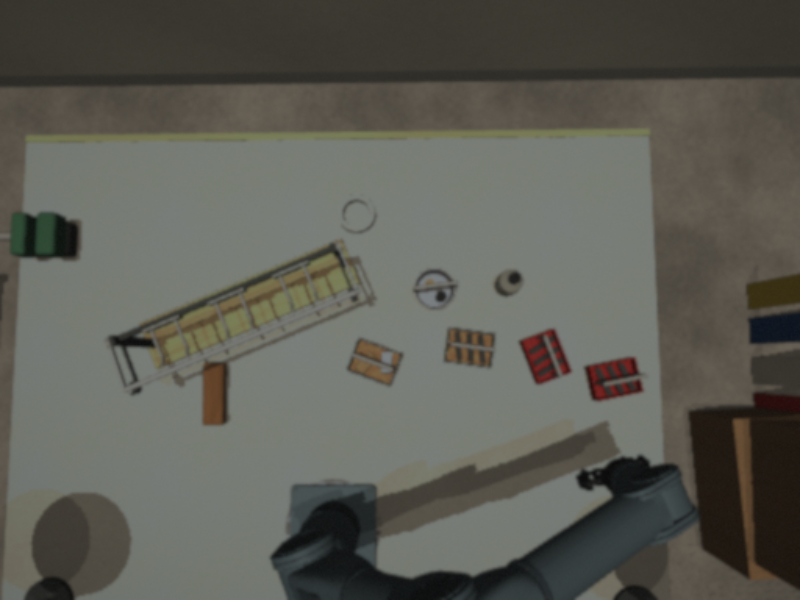

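Run:
```python
from h import *
np.set_printoptions(precision=3,suppress=True)
t=viewer.grab_frame("top"); s=viewer.grab_frame("side")
def P(n,z,tp,sp):
    X=tri(ray(t,tp),ray(s,sp)); print(n,"tri",X,"top@z",atz(t,tp,z),"side@z",atz(s,sp,z))
P("hc",.222,[206,151],[296,222]);P("hl",.222,[225,107],[368,222]);P("hr",.222,[190,193],[241,226])
P("grip",.232,[206,172],[264,241]);P("piv",.232,[179,166],[269,194])
P("ta",.115,[232,239],[237,291]);P("tb",.115,[222,303],[172,302]);P("pail",.115,[184,276],[178,248])
P("clean",0,[182,324],[160,268]);
for n in("tub_b_handle","hook_centre","tape","brush","tub_a_handle","pail_handle"):
  for d in nets.outline_of(n,"top")[:4]:
    m=d["pixels"].astype(np.uint8); c=max(cv2.findContours(m,0,2)[0],key=cv2.contourArea); print(n,d["confidence"],cv2.minAreaRect(c))
```

```text
hc tri [0.51  0.197 0.228] top@z [0.511 0.198 0.222] side@z [0.512 0.194 0.222]
hl tri [0.443 0.351 0.232] top@z [0.444 0.355 0.222] side@z [0.445 0.349 0.222]
hr tri [0.566 0.047 0.225] top@z [0.567 0.048 0.222] side@z [0.565 0.045 0.222]
grip tri [0.501 0.113 0.255] top@z [0.51  0.121 0.232] side@z [0.499 0.101 0.232]
piv tri [0.61  0.148 0.215] top@z [0.607 0.144 0.232] side@z [0.606 0.156 0.232]
ta tri [ 0.418 -0.109  0.093] top@z [ 0.416 -0.111  0.115] side@z [ 0.418 -0.096  0.115]
tb tri [ 0.456 -0.354  0.121] top@z [ 0.453 -0.355  0.115] side@z [ 0.461 -0.359  0.115]
pail tri [ 0.606 -0.25   0.141] top@z [ 0.599 -0.254  0.115] side@z [ 0.624 -0.269  0.115]
clean tri [ 0.616 -0.453  0.023] top@z [ 0.619 -0.456  0.   ] side@z [ 0.622 -0.473  0.   ]
tub_b_handle 0.89 ((348.5036315917969, 227.1350555419922), (31.52579689025879, 25.63072967529297), 70.01689147949219)
tub_b_handle 0.78 ((392.7115478515625, 242.05767822265625), (23.92616844177246, 34.71255874633789), 78.69007110595703)
tub_b_handle 0.7 ((299.9399719238281, 221.41998291015625), (30.829858779907227, 22.910259246826172), 8.13010311126709)
hook_centre 0.64 ((149.03448486328125, 201.91378784179688), (41.36152648925781, 166.89047241210938), 66.80140686035156)
tape 0.85 ((227.50003051757812, 136.00001525878906), (23.33452033996582, 23.33452033996582), 45.0)
brush 0.67 ((136.0, 251.5), (39.0, 14.0), 90.0)
tub_a_handle 0.64 ((238.79452514648438, 231.04794311523438), (29.84549331665039, 22.705982208251953), 20.556047439575195)
pail_handle 0.64 ((277.5, 183.99998474121094), (24.748737335205078, 24.748737335205078), 45.0)
pail_handle 0.22 ((136.0, 251.5), (39.0, 16.0), 90.0)
```

Add to h.py:
```python
def plan(wps):
    "wps: (x,y,z,yaw of jaw axis mod pi); prints linear/turn units from the present pose"
    o=get_obs(); R0=R.from_rotvec(o["tool_rot"]); p0=np.array(o["ee_pos"])
    for w in wps:
        l=R0.inv().apply(np.array(w[:3])-p0)/.3
        y0=R0.apply([0,1,0]); a=np.arctan2(y0[1],y0[0]); d=(w[3]-a+np.pi/2)%np.pi-np.pi/2
        yt=np.array([np.cos(a+d),np.sin(a+d),0]); zt=np.array([0,0,-1.]); Rt=R.from_matrix(np.c_[np.cross(yt,zt),yt,zt])
        rv=(R0.inv()*Rt).as_rotvec()/2/np.pi
        print(np.round(l,3).tolist(),np.round(rv,4).tolist())
def st():
    o=get_obs(); print(round(o["t"],2),np.round(o["ee_pos"],4),np.round(o["ft_force"],1),"op",round(o["opening"],3),"q",np.round(o["qpos"],2)); return o
```

```text
(no output)
```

jog_arm --steps '[{"linear": [0,0,-0.33],"turn": [0,0,0],"claw": 1},{"linear": [0,0,-0.56],"turn": [0,0,0],"claw": 1},{"linear": [0.5,-0.5,-0.56],"turn": [0,0,-0.06],"claw": 1},{"linear": [0.99,-0.98,-0.56],"turn": [0,0,-0.15],"claw": 1},{"linear": [0.99,-0.98,-0.56],"turn": [0,0,-0.15],"claw": 1},{"linear": [0.99,-0.98,-0.56],"turn": [0,0,-0.15],"claw": 1},{"linear": [0.99,-0.98,-0.56],"turn": [0,0,-0.15],"claw": 1},{"linear": [0.99,-0.98,-0.56],"turn": [0,0,-0.15],"claw": 1},{"linear": [0.99,-0.98,-0.56],"turn": [0,0,-0.15],"claw": 1},{"linear": [0.99,-0.98,-0.56],"turn": [0,0,-0.15],"claw": 1},{"linear": [0.99,-0.98,-0.56],"turn": [0,0,-0.15],"claw": 1},{"linear": [0.99,-0.98,-0.56],"turn": [0,0,-0.15],"claw": 1}]'

```text
t: 2.95
ee_pos: [0.3906, -0.2495, 0.4003]
tool_rot: [2.549, 1.834, 0.002]
ft_force: [0.0, -0.5, -0.4]
opening: 1.001
```

```bash
python3 -c "
from h import *
st(); plan([(.475,.05,.40,.385)])"
```

```text
2.95 [ 0.3906 -0.2495  0.4003] [ 0.  -0.5 -0.4] op 1.001 q [ 0.85  0.08 -0.4   1.76  0.03  1.31  0.12]
[1.036, -0.05, 0.001] [0.0003, 0.0001, -0.1127]
```

jog_arm --steps '[{"linear": [1.0,-0.05,0],"turn": [0,0,-0.113],"claw": 1},{"linear": [1.0,-0.05,0],"turn": [0,0,-0.113],"claw": 1},{"linear": [1.0,-0.05,0],"turn": [0,0,-0.113],"claw": 1},{"linear": [1.0,-0.05,0],"turn": [0,0,-0.113],"claw": 1},{"linear": [1.0,-0.05,0],"turn": [0,0,-0.113],"claw": 1},{"linear": [1.0,-0.05,0],"turn": [0,0,-0.113],"claw": 1},{"linear": [1.0,-0.05,0],"turn": [0,0,-0.113],"claw": 1},{"linear": [1.0,-0.05,0],"turn": [0,0,-0.113],"claw": 1}]'

```text
t: 3.75
ee_pos: [0.4717, 0.0353, 0.399]
tool_rot: [-1.761, -2.601, 0.001]
ft_force: [-0.4, -0.5, 0.1]
opening: 1.001
```

Run:
```python
from h import *
np.set_printoptions(precision=3,suppress=True)
o=st(); f=viewer.grab_frame("wrist"); cv2.imwrite("pics/w1.png",cv2.cvtColor(cv2.resize(f["frame"],(800,600)),cv2.COLOR_RGB2BGR))
print(T(f,o)[:3])
for n,z in("hook_right",.222),("hook_centre",.222),("hook_left",.222),("keeper_grip",.232),("keeper_pivot",.232):
    for d in nets.pinpoint(n,"wrist")[:3]: print(n,np.round(d["at"]),round(d["confidence"],2),atz(f,d["at"],z,o))
```

```text
3.75 [0.472 0.035 0.399] [-0.4 -0.5  0.1] op 1.001 q [ 0.48  0.14 -0.72  1.72  0.09  1.32  0.13]
[[ 0.928  0.356  0.108  0.444]
 [ 0.371 -0.887 -0.274  0.105]
 [-0.002  0.294 -0.956  0.542]]
hook_right [195. 359.] 0.66 [0.572 0.047 0.222]
hook_right [364. 169.] 0.22 [ 0.453 -0.237  0.222]
hook_centre [ 21. 369.] 0.68 [0.507 0.196 0.222]
keeper_grip [118. 328.] 0.86 [0.507 0.105 0.232]
keeper_pivot [255. 416.] 0.74 [0.655 0.011 0.232]
keeper_pivot [115. 447.] 0.6 [0.609 0.15  0.232]
```

View pics/w1.png

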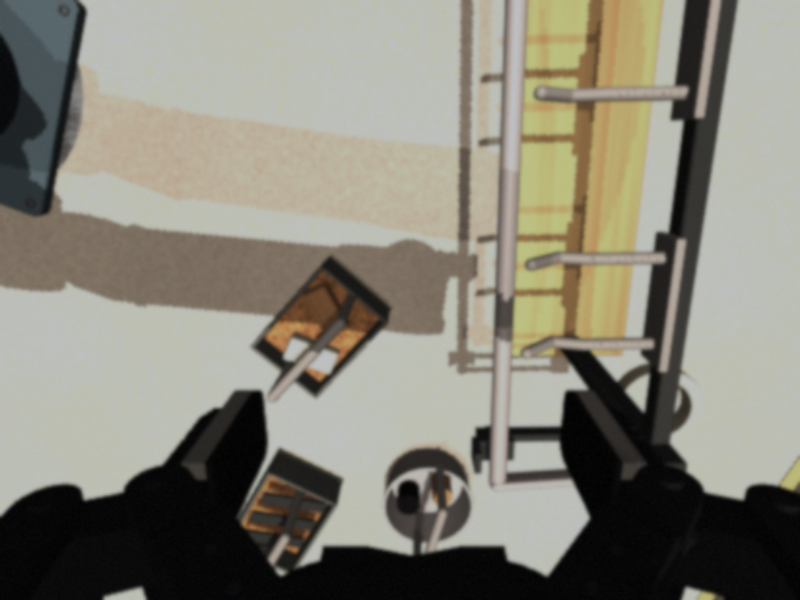

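Run:
```python
from h import *
np.set_printoptions(precision=4,suppress=True)
o=st(); f=viewer.grab_frame("wrist")
a=atz(f,[5/1.5625,513/1.5625],.232,o); b=atz(f,[470/1.5625,501/1.5625],.232,o); print(a,b,"yaw",np.arctan2(-(a-b)[0],(a-b)[1]), np.linalg.norm(a-b))
d=(a-b)/np.linalg.norm(a-b); g=np.array([.504,.108,.232]); print(b+d*((g-b)@d))
for c,r in((532,265),(670,258),(530,350),(655,344),(545,93),(688,92)): print(c,r,atz(f,[r/1.5625,c/1.5625],.218,o))
```

```text
4.05 [0.4715 0.034  0.3992] [-0.3  0.2  0.4] op 1.0 q [ 0.48  0.13 -0.72  1.72  0.09  1.32  0.13]
[0.4674 0.1911 0.232 ] [ 0.5841 -0.0804  0.232 ] yaw 0.406020095435222 0.29553658346227185
[0.5033 0.1077 0.232 ]
532 265 [0.544  0.0621 0.218 ]
670 258 [0.6259 0.0996 0.218 ]
530 350 [0.5688 0.0071 0.218 ]
655 344 [0.647  0.0429 0.218 ]
545 93 [0.5058 0.1599 0.218 ]
688 92 [0.5847 0.1917 0.218 ]
```

```bash
python3 -c "
from h import *
plan([(.503,.108,.399,.40),(.503,.108,.213,.40)])"
```

```text
[0.19, 0.188, 0.001] [-0.0, 0.0001, -0.0036]
[0.19, 0.188, 0.621] [-0.0, 0.0001, -0.0036]
```

jog_arm --steps '[{"linear": [0.19,0.188,0],"turn": [0,0,-0.0036],"claw": 1},{"linear": [0.19,0.188,0],"turn": [0,0,-0.0036],"claw": 1},{"linear": [0.19,0.188,0.2],"turn": [0,0,-0.0036],"claw": 1},{"linear": [0.19,0.188,0.4],"turn": [0,0,-0.0036],"claw": 1},{"linear": [0.19,0.188,0.5],"turn": [0,0,-0.0036],"claw": 1},{"linear": [0.19,0.188,0.62],"turn": [0,0,-0.0036],"claw": 1},{"linear": [0.19,0.188,0.62],"turn": [0,0,-0.0036],"claw": 1}]'

```text
t: 4.8
ee_pos: [0.4996, 0.1075, 0.209]
tool_rot: [-1.73, -2.615, 0.01]
ft_force: [-0.5, -0.4, 0.5]
opening: 1.0
```

```bash
python3 -c "
from h import *
st();f=viewer.grab_frame('wrist');cv2.imwrite('pics/w2.png',cv2.cvtColor(cv2.resize(f['frame'],(800,600)),cv2.COLOR_RGB2BGR))"
```

```text
4.8 [0.4996 0.1075 0.209 ] [-0.5 -0.4  0.5] op 1.0 q [ 0.27  0.42 -0.71  1.89  0.33  0.96 -0.19]
```

View pics/w2.png

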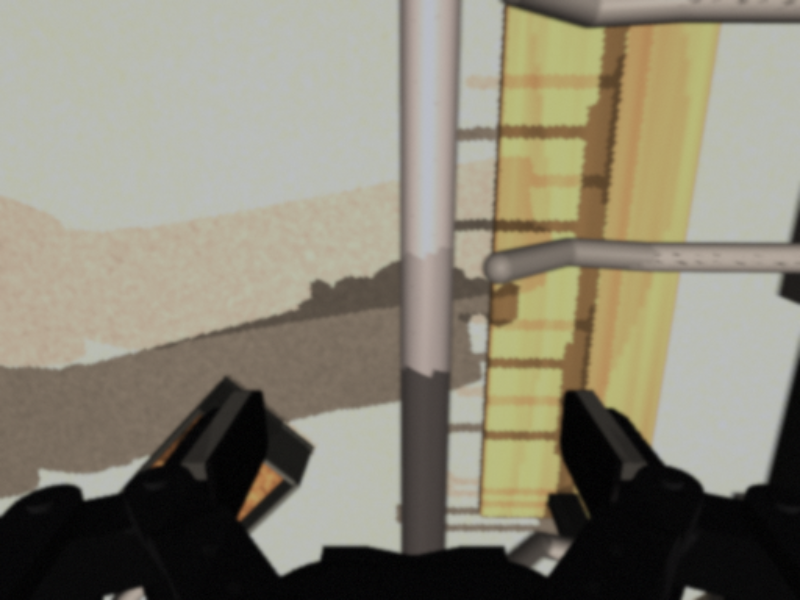

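jog_arm --steps '[{"linear": [0,0,0],"turn": [0,0,0],"claw": -1},{"linear": [0,0,0],"turn": [0,0,0],"claw": -1},{"linear": [0,0,0],"turn": [0,0,0],"claw": -1},{"linear": [0,0,0],"turn": [0,0,0],"claw": -1},{"linear": [0,0,0],"turn": [0,0,0],"claw": -1},{"linear": [0,0,0],"turn": [0,0,0],"claw": -1},{"linear": [0,0,0],"turn": [0,0,0],"claw": -1},{"linear": [0,0,0],"turn": [0,0,0],"claw": -1}]'

```text
t: 5.65
ee_pos: [0.5018, 0.1087, 0.2129]
tool_rot: [-1.733, -2.619, 0.003]
ft_force: [-4.7, -2.6, 2.2]
opening: 0.122
```

Run:
```python
from h import *
o=st(); R0=R.from_rotvec(o["tool_rot"])
print(R0.as_matrix().round(3).tolist())
x=np.array([np.cos(.4),np.sin(.4),0])
for a in np.arange(.2,2.11,.2):
    d=.115*((1-np.cos(a))*x+np.sin(a)*np.array([0,0,1])); print(round(a,2),np.round(R0.inv().apply(d)/.3,3).tolist())
```

```text
5.65 [0.5018 0.1087 0.2129] [-4.7 -2.6  2.2] op 0.122 q [ 0.27  0.42 -0.71  1.88  0.33  0.96 -0.19]
[[-0.391, 0.92, -0.002], [0.92, 0.391, -0.001], [-0.0, -0.002, -1.0]]
0.2 [-0.0, 0.007, -0.076]
0.4 [-0.0, 0.03, -0.149]
0.6 [-0.0, 0.066, -0.217]
0.8 [-0.0, 0.116, -0.275]
1.0 [-0.0, 0.175, -0.323]
1.2 [-0.001, 0.244, -0.358]
1.4 [-0.001, 0.317, -0.379]
1.6 [-0.001, 0.394, -0.384]
1.8 [-0.001, 0.47, -0.374]
2.0 [-0.001, 0.542, -0.35]
```

jog_arm --steps '[{"linear": [0,0.007,-0.076],"turn": [0,0,0],"claw": -1},{"linear": [0,0.03,-0.149],"turn": [0,0,0],"claw": -1},{"linear": [0,0.066,-0.217],"turn": [0,0,0],"claw": -1},{"linear": [0,0.116,-0.275],"turn": [0,0,0],"claw": -1},{"linear": [0,0.116,-0.275],"turn": [0,0,0],"claw": -1}]'

```text
t: 6.15
ee_pos: [0.5389, 0.1243, 0.2966]
tool_rot: [1.731, 2.617, 0.011]
ft_force: [9.6, 2.4, -10.7]
opening: 0.119
```

Run:
```python
from h import *
o=st(); R0=R.from_rotvec(o["tool_rot"])
x=np.array([np.cos(.4),np.sin(.4),0])
for a in np.arange(1,2.16,.15):
    d=.115*((1-np.cos(a))*x+np.sin(a)*np.array([0,0,1]))+[.5025,.109,.2129]-o["ee_pos"]; print(round(a,2),np.round(R0.inv().apply(d)/.3,3).tolist())
```

```text
6.15 [0.5389 0.1243 0.2966] [  9.6   2.4 -10.7] op 0.119 q [ 0.26  0.39 -0.73  1.7   0.28  1.15 -0.15]
1.0 [0.0, 0.045, -0.043]
1.15 [0.0, 0.096, -0.07]
1.3 [0.0, 0.15, -0.089]
1.45 [-0.0, 0.206, -0.1]
1.6 [-0.0, 0.264, -0.102]
1.75 [-0.0, 0.321, -0.095]
1.9 [-0.0, 0.376, -0.081]
2.05 [-0.0, 0.429, -0.058]
```

jog_arm --steps '[{"linear": [0,0.056,-0.048],"turn": [0,0,0],"claw": -1},{"linear": [0,0.126,-0.083],"turn": [0,0,0],"claw": -1},{"linear": [0,0.2,-0.104],"turn": [0,0,0],"claw": -1},{"linear": [0,0.278,-0.109],"turn": [0,0,0],"claw": -1},{"linear": [0,0.354,-0.099],"turn": [0,0,0],"claw": -1},{"linear": [0,0.426,-0.075],"turn": [0,0,0],"claw": -1},{"linear": [0,0.461,-0.056],"turn": [0,0,0],"claw": -1},{"linear": [0,0.461,-0.056],"turn": [0,0,0],"claw": -1},{"linear": [0,0.461,-0.056],"turn": [0,0,0],"claw": -1}]'

```text
t: 7.05
ee_pos: [0.6631, 0.1764, 0.3128]
tool_rot: [1.733, 2.618, 0.002]
ft_force: [3.2, -3.3, 1.6]
opening: 0.115
```

Run:
```python
from h import *
o=st(); print("jaw yaw",R.from_rotvec(o["tool_rot"]).as_matrix()[:,1], (np.array(o["ee_pos"])-[.5025,.109,.2129]))
f=viewer.grab_frame('side');cv2.imwrite('pics/s2.png',cv2.cvtColor(cv2.resize(f['frame'],(800,600)),cv2.COLOR_RGB2BGR))
```

```text
7.05 [0.6631 0.1764 0.3128] [ 3.2 -3.3  1.6] op 0.115 q [ 0.08  0.62 -0.67  1.31  0.39  1.34 -0.19]
jaw yaw [0.9206402 0.3904076 0.0018763] [0.1605943  0.06738661 0.09988938]
```

View pics/s2.png

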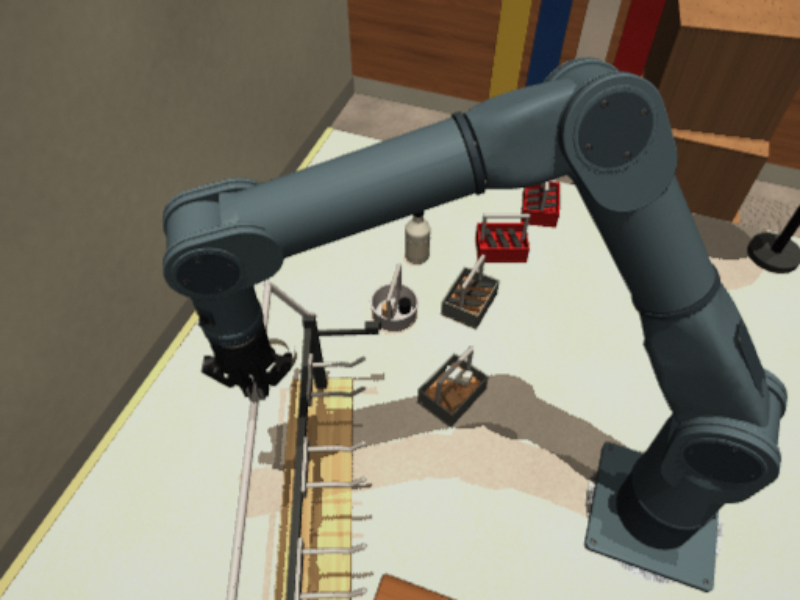

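Run:
```python
from h import *
plan([(.663,.176,.41,.4),(.46,.03,.42,.2),(.40,-.10,.36,-.2)])
```

```text
[-0.001, 0.001, -0.324] [0.0003, 0.0002, 0.0002]
[-0.185, -0.812, -0.358] [0.0003, 0.0001, 0.032]
[-0.506, -1.166, -0.158] [0.0003, 0.0001, 0.0957]
```

jog_arm --steps '[{"linear": [0,0,0],"turn": [0,0,0],"claw": 0.5},{"linear": [0,0,0],"turn": [0,0,0],"claw": 0.5},{"linear": [0,0,0],"turn": [0,0,0],"claw": 0.5},{"linear": [0,0,0],"turn": [0,0,0],"claw": 0.5},{"linear": [0,0,-0.16],"turn": [0,0,0],"claw": 0.5},{"linear": [0,0,-0.34],"turn": [0,0,0],"claw": 0.5},{"linear": [0,0,-0.36],"turn": [0,0,0],"claw": 0.5},{"linear": [-0.185,-0.81,-0.36],"turn": [0,0,0.032],"claw": 1},{"linear": [-0.185,-0.81,-0.36],"turn": [0,0,0.032],"claw": 1},{"linear": [-0.185,-0.81,-0.36],"turn": [0,0,0.032],"claw": 1},{"linear": [-0.185,-0.81,-0.36],"turn": [0,0,0.032],"claw": 1},{"linear": [-0.185,-0.81,-0.36],"turn": [0,0,0.032],"claw": 1}]'

```text
t: 8.3
ee_pos: [0.4582, 0.03, 0.42]
tool_rot: [-1.987, -2.433, 0.001]
ft_force: [-0.7, -1.2, 1.0]
opening: 0.998
```

Run:
```python
from h import *
st()
plan([(.40,-.12,.34,-.357)])
```

```text
8.3 [0.4582 0.03   0.42  ] [-0.7 -1.2  1. ] op 0.998 q [ 0.49  0.09 -0.69  1.72  0.06  1.36 -0.01]
[-0.451, -0.29, 0.267] [-0.0001, 0.0, 0.0888]
```

jog_arm --steps '[{"linear": [-0.45,-0.29,0.27],"turn": [0,0,0.089],"claw": 1},{"linear": [-0.45,-0.29,0.27],"turn": [0,0,0.089],"claw": 1},{"linear": [-0.45,-0.29,0.27],"turn": [0,0,0.089],"claw": 1},{"linear": [-0.45,-0.29,0.27],"turn": [0,0,0.089],"claw": 1},{"linear": [-0.45,-0.29,0.27],"turn": [0,0,0.089],"claw": 1},{"linear": [-0.45,-0.29,0.27],"turn": [0,0,0.089],"claw": 1}]'

```text
t: 8.9
ee_pos: [0.4018, -0.1185, 0.3395]
tool_rot: [-2.581, -1.791, -0.0]
ft_force: [0.2, 0.4, -0.1]
opening: 1.003
```

Run:
```python
from h import *
np.set_printoptions(precision=3,suppress=True)
o=st(); f=viewer.grab_frame('wrist');cv2.imwrite('pics/w3.png',cv2.cvtColor(cv2.resize(f['frame'],(800,600)),cv2.COLOR_RGB2BGR))
for n in("tub_a_handle","pail_handle","tub_b_handle"):
    for d in nets.pinpoint(n,"wrist")[:2]: print(n,np.round(d["at"]),round(d["confidence"],2),atz(f,d["at"],.115,o))
```

```text
8.9 [ 0.402 -0.118  0.34 ] [ 0.2  0.4 -0.1] op 1.003 q [ 0.68  0.04 -0.51  1.94  0.02  1.16 -0.2 ]
tub_a_handle [147. 279.] 0.97 [ 0.423 -0.109  0.115]
pail_handle [216. 466.] 0.8 [ 0.608 -0.268  0.115]
tub_b_handle [307. 364.] 0.8 [ 0.457 -0.352  0.115]
```

View pics/w3.png

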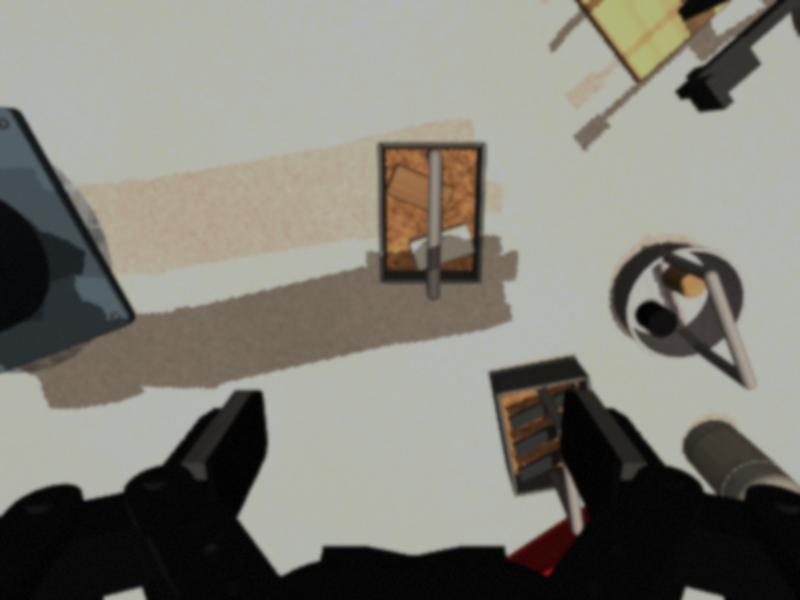

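```bash
cat >> h.py <<'E'
def bar(f,o,a,b,z=.115,s=1.5625):
    A=atz(f,[a[1]/s,a[0]/s],z,o);B=atz(f,[b[1]/s,b[0]/s],z,o);d=A-B
    print("mid",((A+B)/2).round(4),"len",np.linalg.norm(d).round(3),"yaw",(np.arctan2(-d[0],d[1])).round(3)); return (A+B)/2
E
python3 - <<'E'
from h import *
o=get_obs(); f=viewer.grab_frame('wrist')
m=bar(f,o,(435,152),(432,296)); bar(f,o,(713,275),(749,385)); bar(f,o,(560,465),(578,530))
plan([(m[0],m[1],.16,-.34),(m[0],m[1],.097,-.34)])
E
```

```text
mid [ 0.4229 -0.1064  0.115 ] len 0.105 yaw -0.364
mid [ 0.6128 -0.264   0.115 ] len 0.102 yaw 0.103
mid [ 0.454  -0.3694  0.115 ] len 0.071 yaw -0.042
[0.059, 0.05, 0.6] [0.0002, -0.0, -0.0025]
[0.059, 0.049, 0.81] [0.0002, -0.0, -0.0025]
```

jog_arm --steps '[{"linear": [0.058,0.049,0.1],"turn": [0,0,0],"claw": 1},{"linear": [0.058,0.049,0.3],"turn": [0,0,0],"claw": 1},{"linear": [0.058,0.049,0.5],"turn": [0,0,0],"claw": 1},{"linear": [0.058,0.049,0.7],"turn": [0,0,0],"claw": 1},{"linear": [0.058,0.049,0.81],"turn": [0,0,0],"claw": 1},{"linear": [0.058,0.049,0.81],"turn": [0,0,0],"claw": 1},{"linear": [0.058,0.049,0.81],"turn": [0,0,0],"claw": -1},{"linear": [0.058,0.049,0.81],"turn": [0,0,0],"claw": -1},{"linear": [0.058,0.049,0.81],"turn": [0,0,0],"claw": -1},{"linear": [0.058,0.049,0.81],"turn": [0,0,0],"claw": -1},{"linear": [0.058,0.049,0.81],"turn": [0,0,0],"claw": -1},{"linear": [0.058,0.049,0.81],"turn": [0,0,0],"claw": -1}]'

```text
t: 10.35
ee_pos: [0.4217, -0.1077, 0.0975]
tool_rot: [2.581, 1.79, -0.0]
ft_force: [-2.8, 0.0, 9.7]
opening: 0.092
```

Run:
```python
from h import *
st()
# left hook
hc=np.array([.511,.197]);y=np.array([-np.sin(.4),np.cos(.4)]);x=np.array([np.cos(.4),np.sin(.4)])
for k in(-1,0,1): print(hc+.16*k*y)
```

```text
10.35 [ 0.4217 -0.1077  0.0975] [-2.8  0.   9.7] op 0.092 q [ 0.52  0.44 -0.45  2.16  0.33  0.6  -0.52]
[0.57330693 0.04963024]
[0.511 0.197]
[0.44869307 0.34436976]
```

Run:
```python
from h import *
x=np.array([.923,.385]); h=np.array([.4465,.3457]); a=h-.1*x
plan([(.4217,-.1077,.24,-.357),(.40,0,.24,.1),(a[0]-.01,a[1]-.02,.24,.395)])
```

```text
[-0.0, 0.0, -0.475] [0.0, 0.0001, -0.0002]
[0.311, -0.194, -0.475] [0.0, 0.0001, -0.073]
[1.142, -0.704, -0.476] [0.0, 0.0001, -0.1199]
```

jog_arm --steps '[{"linear": [0,0,-0.1],"turn": [0,0,0],"claw": -1},{"linear": [0,0,-0.24],"turn": [0,0,0],"claw": -1},{"linear": [0,0,-0.38],"turn": [0,0,0],"claw": -1},{"linear": [0,0,-0.475],"turn": [0,0,0],"claw": -1},{"linear": [0.1,-0.06,-0.475],"turn": [0,0,-0.02],"claw": -1},{"linear": [0.2,-0.13,-0.475],"turn": [0,0,-0.04],"claw": -1},{"linear": [0.31,-0.194,-0.475],"turn": [0,0,-0.06],"claw": -1},{"linear": [0.42,-0.265,-0.475],"turn": [0,0,-0.08],"claw": -1},{"linear": [0.54,-0.34,-0.475],"turn": [0,0,-0.1],"claw": -1},{"linear": [0.66,-0.41,-0.475],"turn": [0,0,-0.119],"claw": -1},{"linear": [0.78,-0.48,-0.475],"turn": [0,0,-0.119],"claw": -1},{"linear": [0.9,-0.555,-0.475],"turn": [0,0,-0.119],"claw": -1}]'

```text
t: 11.55
ee_pos: [0.3597, 0.2045, 0.2391]
tool_rot: [1.75, 2.608, -0.001]
ft_force: [1.7, -0.0, -3.9]
opening: 0.09
```

Run:
```python
from h import *
np.set_printoptions(precision=3,suppress=True)
o=st();x=np.array([.923,.385]); h=np.array([.4465,.3457]); a=h-.1*x
plan([(*a,.24,.395),(*h,.24,.395),(*h,.2045,.395)])
f=viewer.grab_frame('wrist');cv2.imwrite('pics/w4.png',cv2.cvtColor(cv2.resize(f['frame'],(800,600)),cv2.COLOR_RGB2BGR))
for n,z in("tub_a_handle",.2575),("hook_left",.222):
    for d in nets.pinpoint(n,"wrist")[:2]: print(n,np.round(d["at"]),round(d["confidence"],2),atz(f,d["at"],z,o))
```

```text
11.55 [0.36  0.204 0.239] [ 1.7 -0.  -3.9] op 0.09 q [ 0.19  0.22 -0.9   2.08  0.21  0.94 -0.44]
[0.324, 0.113, -0.003] [-0.0, 0.0001, -0.001]
[0.326, 0.446, -0.003] [-0.0, 0.0001, -0.001]
[0.326, 0.446, 0.115] [-0.0, 0.0001, -0.001]
tub_a_handle [271. 265.] 0.59 [0.36  0.205 0.258]
```

View pics/w4.png

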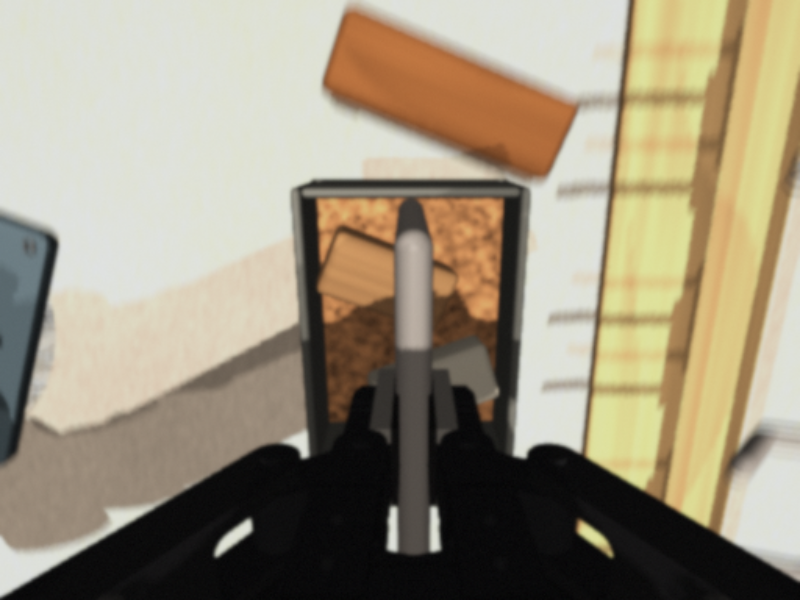

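jog_arm --steps '[{"linear": [0.16,0.055,0],"turn": [0,0,0],"claw": -1},{"linear": [0.325,0.113,0],"turn": [0,0,0],"claw": -1},{"linear": [0.325,0.113,0],"turn": [0,0,0],"claw": -1}]'

```text
t: 12.0
ee_pos: [0.3532, 0.3131, 0.2399]
tool_rot: [-1.739, -2.612, -0.008]
ft_force: [-0.7, 1.3, -3.8]
opening: 0.092
```

Run:
```python
from h import *
np.set_printoptions(precision=3,suppress=True)
o=st();x=np.array([.923,.385]); h=np.array([.4465,.3457])
plan([(*h,.24,.395),(*h,.2045,.395)])
f=viewer.grab_frame('wrist');cv2.imwrite('pics/w5.png',cv2.cvtColor(cv2.resize(f['frame'],(800,600)),cv2.COLOR_RGB2BGR))
for n,z in("tub_a_handle",.2575),("hook_left",.222),("hook_centre",.222):
    for d in nets.pinpoint(n,"wrist")[:2]: print(n,np.round(d["at"]),round(d["confidence"],2),atz(f,d["at"],z,o))
print("expect tips",[np.array(proj(f,[*(h-.026*x+s*.03*np.array([-.385,.923])),.232],o))*1.5625 for s in(-1,1)])
```

```text
12.0 [0.353 0.313 0.24 ] [-0.7  1.3 -3.8] op 0.092 q [-0.06  0.35 -0.9   1.95  0.32  0.99 -0.72]
[-0.02, 0.329, 0.0] [0.0004, -0.001, 0.0002]
[-0.02, 0.329, 0.119] [0.0004, -0.001, 0.0002]
tub_a_handle [271. 265.] 0.72 [0.353 0.313 0.258]
expect tips [array([476.692, 621.04 ]), array([313.614, 643.851])]
```

View pics/w5.png

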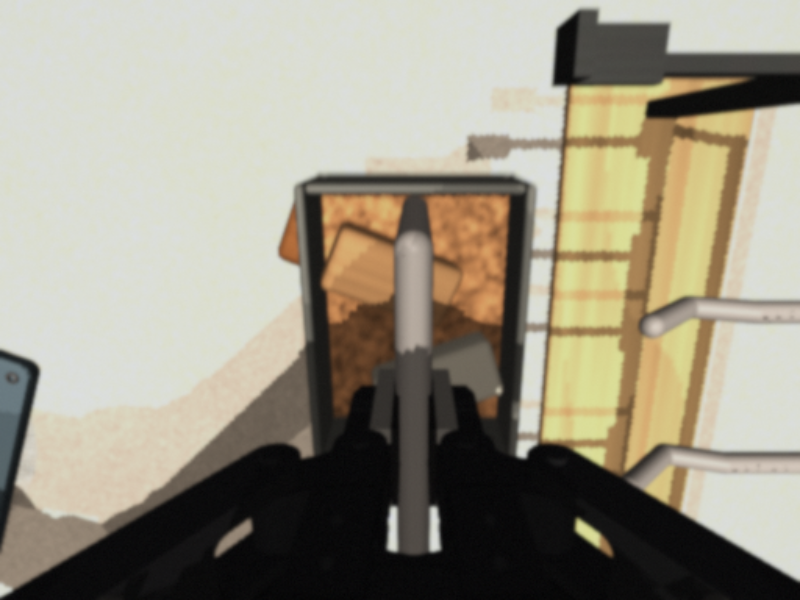

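jog_arm --steps '[{"linear": [-0.03,0.09,0],"turn": [0,0,0],"claw": -1},{"linear": [-0.03,0.18,0],"turn": [0,0,0],"claw": -1},{"linear": [-0.03,0.27,0],"turn": [0,0,0],"claw": -1},{"linear": [-0.03,0.338,0],"turn": [0,0,0],"claw": -1},{"linear": [-0.03,0.338,0],"turn": [0,0,0],"claw": -1},{"linear": [-0.03,0.338,0.06],"turn": [0,0,0],"claw": -1},{"linear": [-0.03,0.338,0.11],"turn": [0,0,0],"claw": -1},{"linear": [-0.03,0.338,0.118],"turn": [0,0,0],"claw": -1},{"linear": [-0.03,0.338,0.118],"turn": [0,0,0],"claw": -1}]'

```text
t: 13.1
ee_pos: [0.4526, 0.335, 0.2041]
tool_rot: [1.75, 2.606, -0.002]
ft_force: [-0.3, -3.1, 5.9]
opening: 0.093
```

Run:
```python
from h import *
o=st()
f=viewer.grab_frame('wrist');cv2.imwrite('pics/w6.png',cv2.cvtColor(cv2.resize(f['frame'],(640,480)),cv2.COLOR_RGB2BGR))
```

```text
13.1 [0.4526 0.335  0.2041] [-0.3 -3.1  5.9] op 0.093 q [-0.13  0.55 -0.8   1.76  0.45  1.02 -0.71]
```

View pics/w6.png

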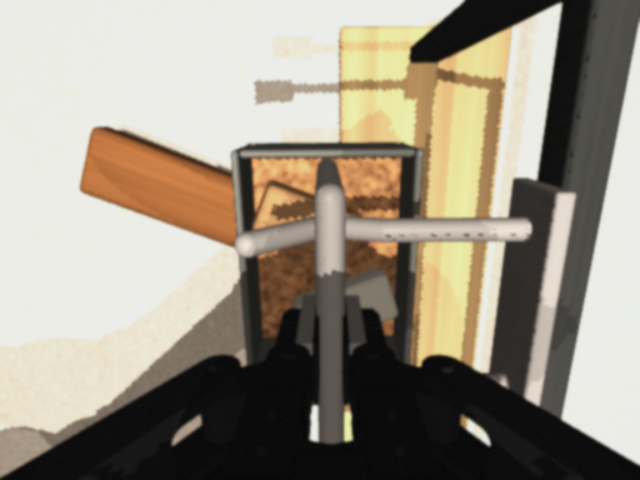

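jog_arm --steps '[{"linear": [0,0,0],"turn": [0,0,0],"claw": 0.2},{"linear": [0,0,0],"turn": [0,0,0],"claw": 0.2},{"linear": [0,0,0],"turn": [0,0,0],"claw": 0.2},{"linear": [0,0,0],"turn": [0,0,0],"claw": 0.2},{"linear": [0,0,-0.1],"turn": [0,0,0],"claw": 0.2},{"linear": [0,0,-0.25],"turn": [0,0,0],"claw": 0.2},{"linear": [0,0,-0.4],"turn": [0,0,0],"claw": 0.2},{"linear": [0,0,-0.5],"turn": [0,0,0],"claw": 0.2},{"linear": [0,-0.1,-0.55],"turn": [0,0,0],"claw": 1},{"linear": [0,-0.25,-0.55],"turn": [0,0,0],"claw": 1},{"linear": [0,-0.4,-0.55],"turn": [0,0,0],"claw": 1},{"linear": [0,-0.4,-0.55],"turn": [0,0,0],"claw": 1}]'

```text
t: 14.35
ee_pos: [0.3361, 0.2899, 0.3684]
tool_rot: [1.743, 2.61, -0.006]
ft_force: [0.6, -0.2, 0.4]
opening: 1.0
```

Run:
```python
from h import *
np.set_printoptions(precision=3,suppress=True)
o=st()
F={c:viewer.grab_frame(c) for c in("side","top","wrist")}
z={"tub_a_handle":.222,"tub_b_handle":.115,"pail_handle":.115}
for n in z:
  for c in F:
    print(n,c,[(np.round(d["at"]).astype(int).tolist(),round(d["confidence"],2),atz(F[c],d["at"],z[n],o)[:2]) for d in nets.pinpoint(n,c)[:4]])
plan([(.43,.0,.37,.2),(.44,-.12,.36,-.05)])
```

```text
14.35 [0.336 0.29  0.368] [ 0.6 -0.2  0.4] op 1.0 q [ 0.08  0.13 -0.96  1.83  0.11  1.25 -0.52]
tub_a_handle side [([363, 220], 0.7, array([0.453, 0.34 ]))]
tub_a_handle top [([224, 112], 0.59, array([0.448, 0.339]))]
tub_a_handle wrist [([178, 395], 0.9, array([0.447, 0.335]))]
tub_b_handle side [([175, 303], 0.88, array([ 0.453, -0.348])), ([110, 351], 0.72, array([ 0.373, -0.734]))]
tub_b_handle top [([221, 301], 0.77, array([ 0.458, -0.349])), ([224, 354], 0.6, array([ 0.443, -0.549])), ([243, 402], 0.57, array([ 0.373, -0.728]))]
tub_b_handle wrist []
pail_handle side [([178, 250], 0.69, array([ 0.617, -0.271]))]
pail_handle top [([184, 276], 0.84, array([ 0.599, -0.253]))]
pail_handle wrist []
[-1.011, -0.095, -0.005] [-0.0001, -0.0001, 0.0302]
[-1.394, -0.216, 0.028] [-0.0001, -0.0001, 0.07]
```

jog_arm --steps '[{"linear": [-0.5,-0.05,0],"turn": [0,0,0.03],"claw": 1},{"linear": [-0.99,-0.095,0],"turn": [0,0,0.06],"claw": 1},{"linear": [-0.99,-0.095,0],"turn": [0,0,0.06],"claw": 1},{"linear": [-0.99,-0.095,0],"turn": [0,0,0.06],"claw": 1},{"linear": [-0.99,-0.095,0],"turn": [0,0,0.06],"claw": 1},{"linear": [-0.99,-0.095,0],"turn": [0,0,0.06],"claw": 1},{"linear": [-0.99,-0.095,0],"turn": [0,0,0.06],"claw": 1}]'

```text
t: 15.65
ee_pos: [0.4286, -0.001, 0.3682]
tool_rot: [2.219, 2.223, -0.002]
ft_force: [-0.4, 1.4, -0.3]
opening: 1.002
```

Run:
```python
from h import *
o=st()
plan([(.44,-.37,.34,-.14)])
```

```text
15.65 [ 0.4286 -0.001   0.3682] [-0.4  1.4 -0.3] op 1.002 q [ 0.5   0.05 -0.62  1.87  0.03  1.23 -0.12]
[-1.23, 0.036, 0.096] [-0.0001, 0.0002, 0.0226]
```

jog_arm --steps '[{"linear": [-0.5,0.02,0.05],"turn": [0,0,0.0226],"claw": 1},{"linear": [-1.0,0.03,0.096],"turn": [0,0,0.0226],"claw": 1},{"linear": [-1.0,0.03,0.096],"turn": [0,0,0.0226],"claw": 1},{"linear": [-1.0,0.03,0.096],"turn": [0,0,0.0226],"claw": 1},{"linear": [-1.0,0.03,0.096],"turn": [0,0,0.0226],"claw": 1},{"linear": [-1.0,0.03,0.096],"turn": [0,0,0.0226],"claw": 1},{"linear": [-1.0,0.03,0.096],"turn": [0,0,0.0226],"claw": 1}]'

```text
t: 16.35
ee_pos: [0.4383, -0.3009, 0.3384]
tool_rot: [-2.37, -2.062, 0.004]
ft_force: [-0.8, 1.5, -1.0]
opening: 0.996
```

Run:
```python
from h import *
np.set_printoptions(precision=3,suppress=True)
o=st(); f=viewer.grab_frame('wrist');cv2.imwrite('pics/w7.png',cv2.cvtColor(cv2.resize(f['frame'],(800,600)),cv2.COLOR_RGB2BGR))
for n in("tub_b_handle","pail_handle"):
    for d in nets.pinpoint(n,"wrist")[:3]: print(n,np.round(d["at"]),round(d["confidence"],2),atz(f,d["at"],.115,o))
```

```text
16.35 [ 0.438 -0.301  0.338] [-0.8  1.5 -1. ] op 0.996 q [ 0.81  0.25 -0.35  1.7   0.1   1.2   0.29]
tub_b_handle [334. 287.] 0.93 [ 0.434 -0.545  0.115]
tub_b_handle [198. 286.] 0.69 [ 0.457 -0.349  0.115]
pail_handle [109. 414.] 0.76 [ 0.608 -0.267  0.115]
```

View pics/w7.png

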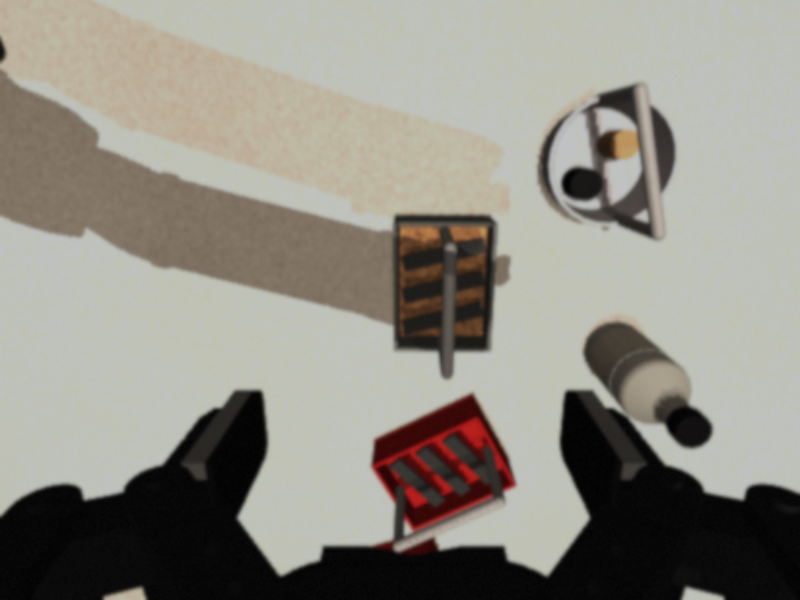

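Run:
```python
from h import *
o=get_obs(); f=viewer.grab_frame('wrist')
m=bar(f,o,(450,243),(447,374)); bar(f,o,(641,85),(658,238))
plan([(m[0],m[1],.34,-.16),(m[0],m[1],.097,-.16)])
```

```text
mid [ 0.4612 -0.3428  0.115 ] len 0.106 yaw -0.13
mid [ 0.6133 -0.2532  0.115 ] len 0.107 yaw 0.118
[-0.158, 0.088, -0.0] [0.0, -0.0001, 0.0052]
[-0.159, 0.088, 0.81] [0.0, -0.0001, 0.0052]
```

jog_arm --steps '[{"linear": [-0.165,0.083,0.05],"turn": [0,0,0],"claw": 1},{"linear": [-0.165,0.083,0.2],"turn": [0,0,0],"claw": 1},{"linear": [-0.165,0.083,0.35],"turn": [0,0,0],"claw": 1},{"linear": [-0.165,0.083,0.5],"turn": [0,0,0],"claw": 1},{"linear": [-0.165,0.083,0.65],"turn": [0,0,0],"claw": 1},{"linear": [-0.165,0.083,0.8],"turn": [0,0,0],"claw": 1},{"linear": [-0.165,0.083,0.805],"turn": [0,0,0],"claw": 1},{"linear": [-0.165,0.083,0.805],"turn": [0,0,0],"claw": -1},{"linear": [-0.165,0.083,0.805],"turn": [0,0,0],"claw": -1},{"linear": [-0.165,0.083,0.805],"turn": [0,0,0],"claw": -1},{"linear": [-0.165,0.083,0.805],"turn": [0,0,0],"claw": -1},{"linear": [-0.165,0.083,0.805],"turn": [0,0,0],"claw": -1}]'

```text
t: 17.75
ee_pos: [0.459, -0.3469, 0.0995]
tool_rot: [2.359, 2.072, 0.0]
ft_force: [0.8, 0.1, -0.3]
opening: 0.145
```

jog_arm --steps '[{"linear": [0,0,0],"turn": [0,0,0],"claw": -1},{"linear": [0,0,0],"turn": [0,0,0],"claw": -1}]'

```text
t: 17.95
ee_pos: [0.4585, -0.3469, 0.0993]
tool_rot: [2.361, 2.072, -0.0]
ft_force: [-2.0, 0.6, 7.0]
opening: 0.091
```

Run:
```python
from h import *
o=st(); f=viewer.grab_frame("wrist"); print([(d["at"],d["confidence"],atz(f,d["at"],.115,o)) for d in nets.pinpoint("tub_b_handle","wrist")[:2]])
plan([(.46,-.345,.24,-.13),(.41,-.14,.24,.1),(.395,.06,.24,.395)])
```

```text
17.95 [ 0.4585 -0.3469  0.0993] [-2.   0.6  7. ] op 0.091 q [ 0.78  0.6  -0.28  1.82  0.23  0.75  0.24]
[([281.2, 264.2], 0.95, array([ 0.4577776 , -0.35292376,  0.115     ]))]
[0.006, 0.004, -0.469] [0.0, 0.0001, -0.0]
[0.662, -0.25, -0.469] [0.0, 0.0001, -0.0366]
[1.317, -0.386, -0.47] [0.0, 0.0001, -0.0836]
```

jog_arm --steps '[{"linear": [0,0,-0.1],"turn": [0,0,0],"claw": -1},{"linear": [0,0,-0.24],"turn": [0,0,0],"claw": -1},{"linear": [0,0,-0.38],"turn": [0,0,0],"claw": -1},{"linear": [0,0,-0.475],"turn": [0,0,0],"claw": -1},{"linear": [0.13,-0.05,-0.475],"turn": [0,0,-0.01],"claw": -1},{"linear": [0.27,-0.1,-0.475],"turn": [0,0,-0.02],"claw": -1},{"linear": [0.4,-0.15,-0.475],"turn": [0,0,-0.03],"claw": -1},{"linear": [0.53,-0.2,-0.475],"turn": [0,0,-0.045],"claw": -1},{"linear": [0.66,-0.25,-0.475],"turn": [0,0,-0.06],"claw": -1},{"linear": [0.79,-0.28,-0.475],"turn": [0,0,-0.075],"claw": -1},{"linear": [0.92,-0.31,-0.475],"turn": [0,0,-0.083],"claw": -1},{"linear": [0.99,-0.32,-0.475],"turn": [0,0,-0.083],"claw": -1}]'

```text
t: 19.25
ee_pos: [0.4004, -0.0365, 0.2408]
tool_rot: [-1.739, -2.615, 0.0]
ft_force: [0.1, -1.3, -1.5]
opening: 0.091
```

Run:
```python
from h import *
o=st()
x=np.array([.923,.385]); y=np.array([-.385,.923]); h=np.array([.512,.196])+.005*y; a=h-.11*x
plan([(*a,.24,.395),(*h,.24,.395)])
```

```text
19.25 [ 0.4004 -0.0365  0.2408] [ 0.1 -1.3 -1.5] op 0.091 q [ 0.56  0.14 -0.63  2.11  0.1   0.92  0.28]
[0.588, 0.276, 0.003] [-0.0001, -0.0001, 0.0003]
[0.587, 0.643, 0.003] [-0.0001, -0.0001, 0.0003]
```

jog_arm --steps '[{"linear": [0.15,0.07,0],"turn": [0,0,0],"claw": -1},{"linear": [0.3,0.14,0],"turn": [0,0,0],"claw": -1},{"linear": [0.44,0.2,0],"turn": [0,0,0],"claw": -1},{"linear": [0.587,0.276,0],"turn": [0,0,0],"claw": -1},{"linear": [0.587,0.276,0],"turn": [0,0,0],"claw": -1},{"linear": [0.587,0.276,0],"turn": [0,0,0],"claw": -1}]'

```text
t: 19.85
ee_pos: [0.4103, 0.1558, 0.2406]
tool_rot: [-1.741, -2.614, 0.001]
ft_force: [0.0, -1.1, -3.3]
opening: 0.089
```

Run:
```python
from h import *
o=st()
x=np.array([.923,.385]); y=np.array([-.385,.923]); h=np.array([.512,.196]); h2=h+.005*y
plan([(*h2,.24,.395),(*h2,.207,.395)])
f=viewer.grab_frame('wrist');cv2.imwrite('pics/w8.png',cv2.cvtColor(cv2.resize(f['frame'],(800,600)),cv2.COLOR_RGB2BGR))
print([(d["at"],d["confidence"],atz(f,d["at"],.2565,o)) for d in nets.pinpoint("tub_b_handle","wrist")[:2]])
print("expect tips",[np.array(proj(f,[*(h-.026*x+s*.03*y),.232],o))*1.5625 for s in(-1,1)])
```

```text
19.85 [0.4103 0.1558 0.2406] [ 0.  -1.1 -3.3] op 0.089 q [ 0.21  0.24 -0.76  2.02  0.2   0.95 -0.26]
[0.01, 0.365, 0.002] [-0.0001, -0.0001, 0.0001]
[0.01, 0.365, 0.112] [-0.0001, -0.0001, 0.0001]
[([281.9, 264.3], 0.73, array([0.41262621, 0.14993229, 0.2565    ]))]
expect tips [array([466.04586282, 652.48060983]), array([301.66560443, 679.19510972])]
```

View pics/w8.png

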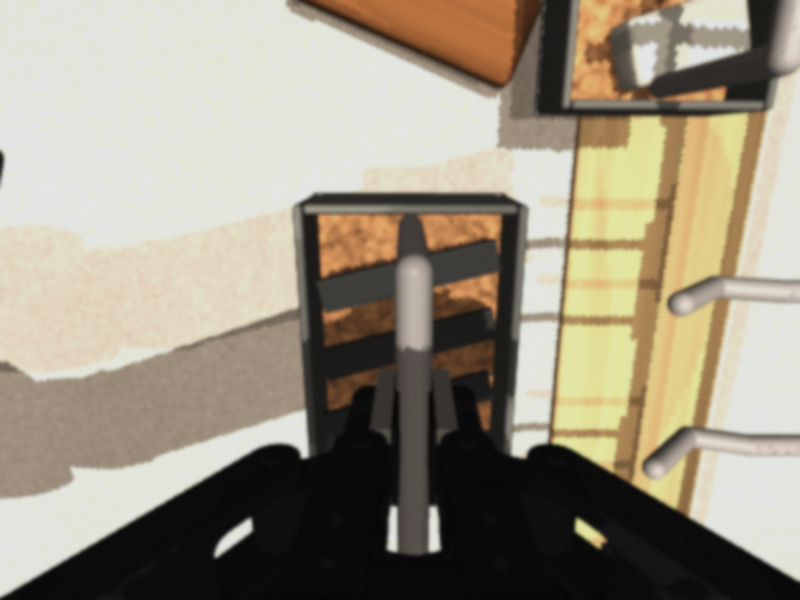

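jog_arm --steps '[{"linear": [0.01,0.09,0],"turn": [0,0,0],"claw": -1},{"linear": [0.01,0.18,0],"turn": [0,0,0],"claw": -1},{"linear": [0.01,0.27,0],"turn": [0,0,0],"claw": -1},{"linear": [0.01,0.365,0],"turn": [0,0,0],"claw": -1},{"linear": [0.01,0.365,0],"turn": [0,0,0],"claw": -1},{"linear": [0.01,0.365,0],"turn": [0,0,0],"claw": -1}]'

```text
t: 20.55
ee_pos: [0.5109, 0.1977, 0.2402]
tool_rot: [-1.749, -2.609, 0.003]
ft_force: [-0.8, -0.0, -2.5]
opening: 0.094
```

Run:
```python
from h import *
o=st()
y=np.array([-.385,.923]); h2=np.array([.512,.196])+.005*y
plan([(*h2,.24,.395),(*h2,.206,.395)])
```

```text
20.55 [0.5109 0.1977 0.2402] [-0.8 -0.  -2.5] op 0.094 q [ 0.09  0.44 -0.7   1.77  0.33  1.05 -0.34]
[0.01, 0.001, 0.001] [-0.0003, 0.0, -0.0008]
[0.01, 0.001, 0.114] [-0.0003, 0.0, -0.0008]
```

jog_arm --steps '[{"linear": [0.01,0,0.06],"turn": [0,0,0],"claw": -1},{"linear": [0.01,0,0.11],"turn": [0,0,0],"claw": -1},{"linear": [0.01,0,0.115],"turn": [0,0,0],"claw": -1},{"linear": [0.01,0,0.115],"turn": [0,0,0],"claw": -1},{"linear": [0.01,0,0.115],"turn": [0,0,0],"claw": 0.2},{"linear": [0.01,0,0.115],"turn": [0,0,0],"claw": 0.2},{"linear": [0.01,0,0.115],"turn": [0,0,0],"claw": 0.2},{"linear": [0.01,0,0.115],"turn": [0,0,0],"claw": 0.2},{"linear": [0.01,0,0],"turn": [0,0,0],"claw": 0.2},{"linear": [0.01,0,-0.15],"turn": [0,0,0],"claw": 0.2},{"linear": [0.01,0,-0.3],"turn": [0,0,0],"claw": 0.2},{"linear": [0.01,0,-0.4],"turn": [0,0,0],"claw": 0.2}]'

```text
t: 21.75
ee_pos: [0.5103, 0.2029, 0.3642]
tool_rot: [1.745, 2.61, 0.005]
ft_force: [0.5, 0.5, -0.9]
opening: 0.595
```

jog_arm --steps '[{"linear": [0,-0.15,0],"turn": [0,0,0],"claw": 1},{"linear": [-0.1,-0.3,0],"turn": [0,0,0],"claw": 1},{"linear": [-0.25,-0.3,0],"turn": [0,0,0.01],"claw": 1},{"linear": [-0.4,-0.3,0],"turn": [0,0,0.02],"claw": 1},{"linear": [-0.5,-0.3,0],"turn": [0,0,0.03],"claw": 1},{"linear": [-0.5,-0.3,0],"turn": [0,0,0.03],"claw": 1}]'

```text
t: 22.35
ee_pos: [0.4853, 0.0247, 0.3605]
tool_rot: [1.996, 2.426, -0.001]
ft_force: [0.0, -0.3, -0.0]
opening: 1.003
```

Run:
```python
from h import *
np.set_printoptions(precision=3,suppress=True)
o=st()
F={c:viewer.grab_frame(c) for c in("side","top","wrist")}
z={"tub_a_handle":.222,"tub_b_handle":.222,"pail_handle":.115}
for n in z:
  for c in F:
    print(n,c,[(np.round(d["at"]).astype(int).tolist(),round(d["confidence"],2),atz(F[c],d["at"],z[n],o)[:2]) for d in nets.pinpoint(n,c)[:4]])
plan([(.6,-.28,.34,.11)])
```

```text
22.35 [0.485 0.025 0.36 ] [ 0.  -0.3 -0. ] op 1.003 q [ 0.42  0.18 -0.64  1.76  0.12  1.24 -0.06]
tub_a_handle side [([361, 220], 0.95, array([0.456, 0.337]))]
tub_a_handle top [([223, 110], 0.86, array([0.452, 0.346]))]
tub_a_handle wrist []
tub_b_handle side [([139, 326], 0.85, array([ 0.409, -0.433])), ([298, 222], 0.81, array([0.511, 0.198])), ([114, 352], 0.69, array([ 0.357, -0.584]))]
tub_b_handle top [([245, 401], 0.88, array([ 0.368, -0.689])), ([220, 352], 0.77, array([ 0.457, -0.517])), ([208, 155], 0.59, array([0.504, 0.185]))]
tub_b_handle wrist []
pail_handle side [([330, 200], 0.15, array([0.555, 0.259]))]
pail_handle top [([183, 277], 0.81, array([ 0.602, -0.258])), ([209, 155], 0.34, array([0.507, 0.212]))]
pail_handle wrist [([364, 306], 0.79, array([ 0.608, -0.273])), ([69, 451], 0.56, array([0.672, 0.164]))]
[-1.089, 0.17, 0.07] [0.0, -0.0, 0.015]
```

jog_arm --steps '[{"linear": [-0.5,0.08,0.03],"turn": [0,0,0.015],"claw": 1},{"linear": [-0.99,0.16,0.07],"turn": [0,0,0.015],"claw": 1},{"linear": [-0.99,0.16,0.07],"turn": [0,0,0.015],"claw": 1},{"linear": [-0.99,0.16,0.07],"turn": [0,0,0.015],"claw": 1},{"linear": [-0.99,0.16,0.07],"turn": [0,0,0.015],"claw": 1},{"linear": [-0.99,0.16,0.07],"turn": [0,0,0.015],"claw": 1},{"linear": [-0.99,0.16,0.07],"turn": [0,0,0.015],"claw": 1},{"linear": [-0.99,0.16,0.07],"turn": [0,0,0.015],"claw": 1}]'

```text
t: 23.75
ee_pos: [0.5908, -0.2532, 0.3389]
tool_rot: [-2.099, -2.336, 0.0]
ft_force: [-0.3, 0.2, 0.8]
opening: 1.001
```

Run:
```python
from h import *
np.set_printoptions(precision=3,suppress=True)
o=st(); f=viewer.grab_frame('wrist');cv2.imwrite('pics/w9.png',cv2.cvtColor(cv2.resize(f['frame'],(800,600)),cv2.COLOR_RGB2BGR))
for n in("pail_handle",):
    for d in nets.pinpoint(n,"wrist")[:3]: print(n,np.round(d["at"]),round(d["confidence"],2),atz(f,d["at"],.115,o))
```

```text
23.75 [ 0.591 -0.253  0.339] [-0.3  0.2  0.8] op 1.001 q [ 0.65  0.48 -0.47  1.41  0.22  1.31  0.28]
pail_handle [175. 278.] 0.88 [ 0.608 -0.268  0.115]
```

View pics/w9.png

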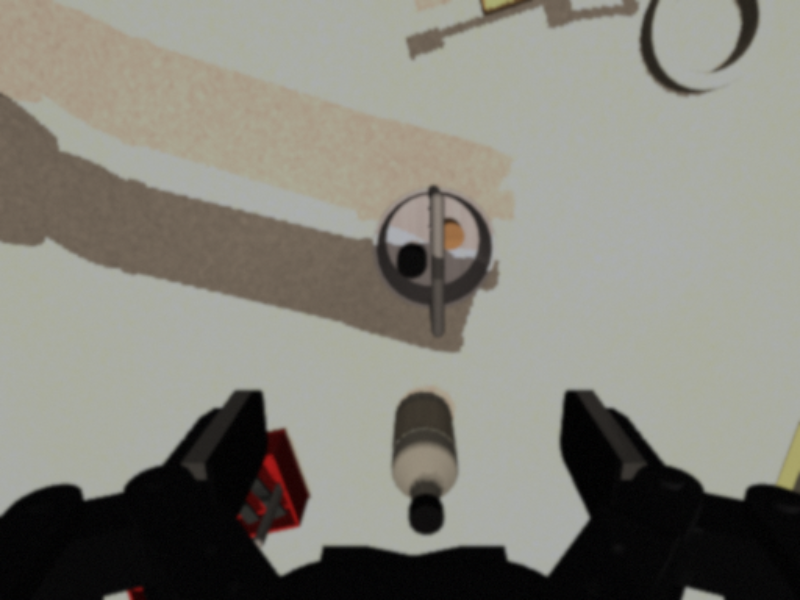

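Run:
```python
from h import *
o=get_obs(); f=viewer.grab_frame('wrist')
m=bar(f,o,(437,192),(438,332)); m=(m+[.608,-.268,.115])/2; print(m)
plan([(m[0],m[1],.34,.11),(m[0],m[1],.097,.11)])
```

```text
mid [ 0.6103 -0.2587  0.115 ] len 0.107 yaw 0.132
[ 0.60913193 -0.26335685  0.115     ]
[-0.051, 0.054, 0.001] [0.0001, -0.0001, 0.0003]
[-0.051, 0.054, 0.811] [0.0001, -0.0001, 0.0003]
```

jog_arm --steps '[{"linear": [-0.065,0.054,0.05],"turn": [0,0,-0.003],"claw": 1},{"linear": [-0.065,0.054,0.2],"turn": [0,0,-0.003],"claw": 1},{"linear": [-0.065,0.054,0.35],"turn": [0,0,-0.003],"claw": 1},{"linear": [-0.065,0.054,0.5],"turn": [0,0,-0.003],"claw": 1},{"linear": [-0.065,0.054,0.65],"turn": [0,0,-0.003],"claw": 1},{"linear": [-0.065,0.054,0.8],"turn": [0,0,-0.003],"claw": 1},{"linear": [-0.065,0.054,0.81],"turn": [0,0,-0.003],"claw": 1},{"linear": [-0.065,0.054,0.81],"turn": [0,0,-0.003],"claw": -1},{"linear": [-0.065,0.054,0.81],"turn": [0,0,-0.003],"claw": -1},{"linear": [-0.065,0.054,0.81],"turn": [0,0,-0.003],"claw": -1},{"linear": [-0.065,0.054,0.81],"turn": [0,0,-0.003],"claw": -1},{"linear": [-0.065,0.054,0.81],"turn": [0,0,-0.003],"claw": -1}]'

```text
t: 25.1
ee_pos: [0.6098, -0.2699, 0.0981]
tool_rot: [2.074, 2.358, 0.001]
ft_force: [0.5, 0.4, -0.5]
opening: 0.144
```

jog_arm --steps '[{"linear": [0,0,0],"turn": [0,0,0],"claw": -1},{"linear": [0,0,0],"turn": [0,0,0],"claw": -1},{"linear": [0,0,0],"turn": [0,0,0],"claw": -1}]'

```text
t: 25.4
ee_pos: [0.6104, -0.2698, 0.0979]
tool_rot: [2.073, 2.358, 0.002]
ft_force: [1.3, -0.0, 6.2]
opening: 0.086
```

Run:
```python
from h import *
o=st(); f=viewer.grab_frame("wrist"); print([(d["at"],d["confidence"],atz(f,d["at"],.115,o)) for d in nets.pinpoint("pail_handle","wrist")[:2]])
x=np.array([.923,.385]); y=np.array([-.385,.923]); h=np.array([.5735,.0487]); a=h-.13*x
plan([(.60,-.27,.24,.11),(*(a-.05*y),.24,.395),(*a,.24,.395)]); print(a)
```

```text
25.4 [ 0.6104 -0.2698  0.0979] [ 1.3 -0.   6.2] op 0.086 q [ 0.61  0.75 -0.4   1.56  0.35  0.9   0.22]
[([260.9, 263.8], 0.97, array([ 0.60947409, -0.26491378,  0.115     ]))]
[0.003, -0.033, -0.474] [0.0004, 0.0001, 0.0029]
[0.793, -0.359, -0.475] [0.0003, 0.0002, -0.0425]
[0.954, -0.403, -0.475] [0.0003, 0.0002, -0.0425]
[ 0.45351 -0.00135]
```

jog_arm --steps '[{"linear": [0,0,-0.1],"turn": [0,0,0],"claw": -1},{"linear": [0,0,-0.24],"turn": [0,0,0],"claw": -1},{"linear": [0,0,-0.38],"turn": [0,0,0],"claw": -1},{"linear": [0,0,-0.475],"turn": [0,0,0],"claw": -1},{"linear": [0.08,-0.12,-0.475],"turn": [0,0,0],"claw": -1},{"linear": [0.15,-0.24,-0.475],"turn": [0,0,0],"claw": -1},{"linear": [0.23,-0.35,-0.475],"turn": [0,0,0],"claw": -1},{"linear": [0.36,-0.41,-0.475],"turn": [0,0,-0.01],"claw": -1},{"linear": [0.48,-0.45,-0.475],"turn": [0,0,-0.02],"claw": -1},{"linear": [0.6,-0.49,-0.475],"turn": [0,0,-0.03],"claw": -1},{"linear": [0.73,-0.51,-0.475],"turn": [0,0,-0.0425],"claw": -1},{"linear": [0.84,-0.46,-0.475],"turn": [0,0,-0.0425],"claw": -1}]'

```text
t: 26.7
ee_pos: [0.436, -0.0367, 0.2383]
tool_rot: [-1.738, -2.613, 0.007]
ft_force: [1.3, -1.2, -2.5]
opening: 0.09
```

Run:
```python
from h import *
o=st()
x=np.array([.923,.385]); y=np.array([-.385,.923]); h=np.array([.5735,.0487])-.005*y; a=h-.11*x
plan([(*a,.24,.395),(*h,.24,.395)])
```

```text
26.7 [ 0.436  -0.0367  0.2383] [ 1.3 -1.2 -2.5] op 0.09 q [ 0.57  0.23 -0.67  2.03  0.17  0.94  0.21]
[0.069, 0.166, -0.007] [-0.0009, -0.0, 0.0002]
[0.069, 0.532, -0.009] [-0.0009, -0.0, 0.0002]
```

jog_arm --steps '[{"linear": [0.07,0.08,-0.005],"turn": [0,0,0],"claw": -1},{"linear": [0.07,0.166,-0.005],"turn": [0,0,0],"claw": -1},{"linear": [0.07,0.166,-0.005],"turn": [0,0,0],"claw": -1},{"linear": [0.07,0.166,-0.005],"turn": [0,0,0],"claw": -1}]'

```text
t: 27.1
ee_pos: [0.477, 0.0011, 0.24]
tool_rot: [-1.74, -2.613, 0.003]
ft_force: [-0.2, -0.4, -2.0]
opening: 0.087
```

Run:
```python
from h import *
o=st()
x=np.array([.923,.385]); y=np.array([-.385,.923]); h=np.array([.5735,.0487]); h2=h-.005*y
plan([(*h2,.24,.395),(*h2,.205,.395)])
f=viewer.grab_frame('wrist');cv2.imwrite('pics/w10.png',cv2.cvtColor(cv2.resize(f['frame'],(800,600)),cv2.COLOR_RGB2BGR))
print([(d["at"],d["confidence"],atz(f,d["at"],.257,o)) for d in nets.pinpoint("pail_handle","wrist")[:2]])
print("expect tips",[np.array(proj(f,[*(h-.026*x+s*.03*y),.232],o))*1.5625 for s in(-1,1)])
```

```text
27.1 [0.477  0.0011 0.24  ] [-0.2 -0.4 -2. ] op 0.087 q [ 0.47  0.3  -0.67  1.94  0.22  0.98  0.09]
[0.006, 0.358, -0.001] [-0.0004, -0.0002, 0.0001]
[0.005, 0.358, 0.116] [-0.0004, -0.0002, 0.0001]
[([260.0, 266.1], 0.78, array([0.47562084, 0.0063203 , 0.257     ]))]
expect tips [array([445.42935096, 651.30285814]), array([275.14438259, 678.44335235])]
```

View pics/w10.png

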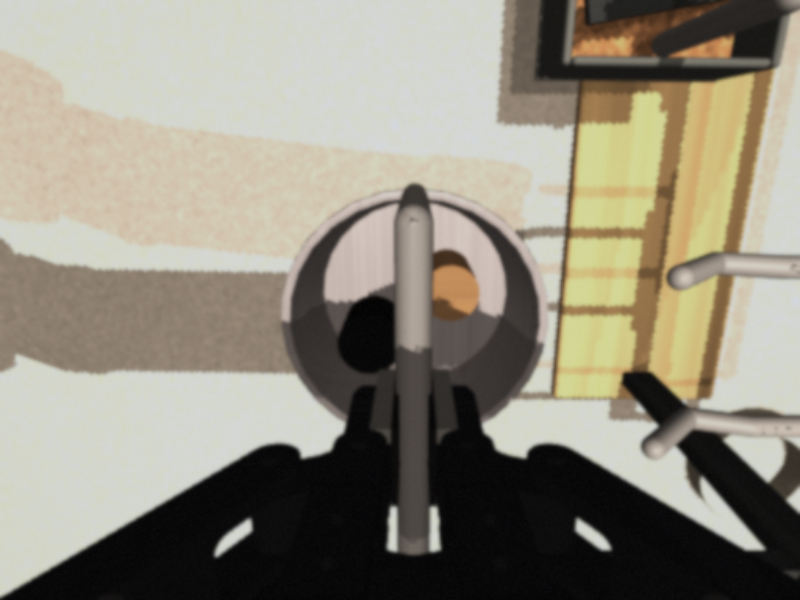

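jog_arm --steps '[{"linear": [0.005,0.09,0],"turn": [0,0,0],"claw": -1},{"linear": [0.005,0.18,0],"turn": [0,0,0],"claw": -1},{"linear": [0.005,0.27,0],"turn": [0,0,0],"claw": -1},{"linear": [0.005,0.358,0],"turn": [0,0,0],"claw": -1},{"linear": [0.005,0.358,0],"turn": [0,0,0],"claw": -1},{"linear": [0.005,0.358,0],"turn": [0,0,0],"claw": -1}]'

```text
t: 27.8
ee_pos: [0.5756, 0.0432, 0.2402]
tool_rot: [-1.742, -2.613, 0.003]
ft_force: [-0.1, -0.2, -3.5]
opening: 0.089
```

Run:
```python
from h import *
o=st()
y=np.array([-.385,.923]); h2=np.array([.5735,.0487])-.005*y
plan([(*h2,.24,.395),(*h2,.205,.395)])
```

```text
27.8 [0.5756 0.0432 0.2402] [-0.1 -0.2 -3.5] op 0.089 q [ 0.32  0.48 -0.64  1.7   0.32  1.07 -0.02]
[0.003, 0.001, 0.001] [-0.0003, -0.0, -0.0001]
[0.003, 0.001, 0.117] [-0.0003, -0.0, -0.0001]
```

jog_arm --steps '[{"linear": [0,0,0.06],"turn": [0,0,0],"claw": -1},{"linear": [0,0,0.11],"turn": [0,0,0],"claw": -1},{"linear": [0,0,0.118],"turn": [0,0,0],"claw": -1},{"linear": [0,0,0.118],"turn": [0,0,0],"claw": -1},{"linear": [0,0,0.118],"turn": [0,0,0],"claw": 0.2},{"linear": [0,0,0.118],"turn": [0,0,0],"claw": 0.2},{"linear": [0,0,0.118],"turn": [0,0,0],"claw": 0.2},{"linear": [0,0,0.118],"turn": [0,0,0],"claw": 0.2},{"linear": [0,0,0],"turn": [0,0,0],"claw": 0.2},{"linear": [0,0,-0.15],"turn": [0,0,0],"claw": 0.2},{"linear": [0,0,-0.3],"turn": [0,0,0],"claw": 0.2},{"linear": [0,0,-0.57],"turn": [0,0,0],"claw": 0.2}]'

```text
t: 29.0
ee_pos: [0.576, 0.044, 0.3823]
tool_rot: [-1.741, -2.614, 0.001]
ft_force: [0.9, -1.2, -0.5]
opening: 0.6
```

jog_arm --steps '[{"linear": [0,-0.1,-0.2],"turn": [0,0,0],"claw": 1},{"linear": [0,-0.25,-0.24],"turn": [0,0,0],"claw": 1},{"linear": [0,-0.3,-0.24],"turn": [0,0,0],"claw": 1},{"linear": [0,-0.3,-0.24],"turn": [0,0,0],"claw": 1}]'

```text
t: 29.4
ee_pos: [0.4922, 0.0083, 0.4548]
tool_rot: [1.743, 2.609, -0.001]
ft_force: [0.3, 0.2, -0.6]
opening: 0.998
```

Run:
```python
from h import *
np.set_printoptions(precision=3,suppress=True)
o=st()
F={c:viewer.grab_frame(c) for c in("side","top","wrist")}
cv2.imwrite('pics/w11.png',cv2.cvtColor(np.vstack([cv2.resize(F[c]["frame"],(400,300)) for c in("side","top")]),cv2.COLOR_RGB2BGR))
for n in ("tub_a_handle","tub_b_handle","pail_handle"):
  for c in F:
    print(n,c,[(np.round(d["at"]).astype(int).tolist(),round(d["confidence"],2),atz(F[c],d["at"],.222,o)[:2]) for d in nets.pinpoint(n,c)[:4]])
for d in nets.pinpoint("keeper_grip","wrist")[:3]: print("grip",d["at"],d["confidence"],atz(F["wrist"],d["at"],.3315,o))
plan([(.6631,.1764,.44,.4),(.6631,.1764,.3128,.4)])
```

```text
29.4 [0.492 0.008 0.455] [ 0.3  0.2 -0.6] op 0.998 q [ 0.5   0.15 -0.69  1.58  0.1   1.44  0.2 ]
tub_a_handle side [([360, 221], 0.69, array([0.454, 0.334]))]
tub_a_handle top [([228, 112], 0.6, array([0.435, 0.338]))]
tub_a_handle wrist []
tub_b_handle side [([298, 224], 0.7, array([0.506, 0.197])), ([114, 347], 0.65, array([ 0.372, -0.581])), ([138, 322], 0.61, array([ 0.422, -0.432]))]
tub_b_handle top [([227, 354], 0.95, array([ 0.433, -0.523])), ([243, 399], 0.86, array([ 0.376, -0.68 ])), ([209, 154], 0.59, array([0.499, 0.187]))]
tub_b_handle wrist []
pail_handle side [([240, 221], 0.61, array([0.579, 0.048]))]
pail_handle top [([192, 192], 0.87, array([0.561, 0.051]))]
pail_handle wrist [([156, 340], 0.7, array([0.573, 0.046]))]
[0.296, 0.736, 0.042] [-0.0, -0.0001, -0.0007]
[0.296, 0.736, 0.466] [-0.0, -0.0001, -0.0007]
```

View pics/w11.png

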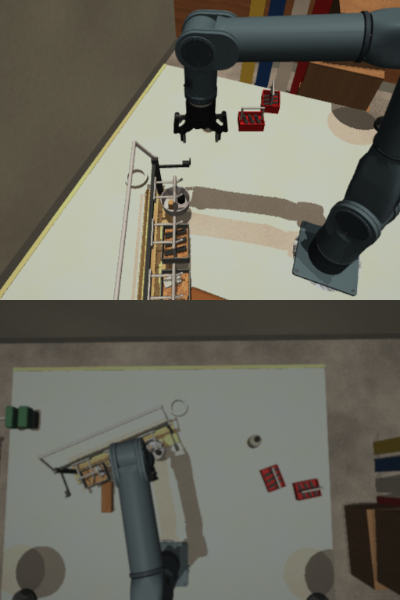

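jog_arm --steps '[{"linear": [0.296,0.736,0],"turn": [0,0,0],"claw": 1},{"linear": [0.296,0.736,0],"turn": [0,0,0],"claw": 1},{"linear": [0.296,0.736,0],"turn": [0,0,0],"claw": 1},{"linear": [0.296,0.736,0],"turn": [0,0,0],"claw": 1},{"linear": [0.296,0.736,0],"turn": [0,0,0],"claw": 1},{"linear": [0.296,0.736,0.15],"turn": [0,0,0],"claw": 1},{"linear": [0.296,0.736,0.3],"turn": [0,0,0],"claw": 1},{"linear": [0.296,0.736,0.4],"turn": [0,0,0],"claw": 1},{"linear": [0.296,0.736,0.466],"turn": [0,0,0],"claw": 1},{"linear": [0.296,0.736,0.466],"turn": [0,0,0],"claw": 1}]'

```text
t: 31.05
ee_pos: [0.6617, 0.1752, 0.3094]
tool_rot: [-1.74, -2.611, 0.008]
ft_force: [0.1, -0.9, -0.5]
opening: 1.005
```

jog_arm --steps '[{"linear": [0,0,0],"turn": [0,0,0],"claw": -1},{"linear": [0,0,0],"turn": [0,0,0],"claw": -1},{"linear": [0,0,0],"turn": [0,0,0],"claw": -1},{"linear": [0,0,0],"turn": [0,0,0],"claw": -1},{"linear": [0,0,0],"turn": [0,0,0],"claw": -1},{"linear": [0,0,0],"turn": [0,0,0],"claw": -1},{"linear": [0,0,0],"turn": [0,0,0],"claw": -1},{"linear": [0,0,0],"turn": [0,0,0],"claw": -1}]'

```text
t: 31.85
ee_pos: [0.6633, 0.1764, 0.3136]
tool_rot: [1.742, 2.614, 0.001]
ft_force: [-0.5, 0.7, 3.2]
opening: 0.117
```

Run:
```python
from h import *
o=st(); R0=R.from_rotvec(o["tool_rot"]);x=np.array([np.cos(.4),np.sin(.4),0])
print(R0.as_matrix().round(3).tolist())
for a in np.arange(1.9,-.01,-.2):
    d=.115*((1-np.cos(a))*x+np.sin(a)*np.array([0,0,1]))+[.5025,.109,.2129]-o["ee_pos"]; print(round(a,2),np.round(R0.inv().apply(d)/.3,3).tolist())
d=np.array([.5025,.109,.2129])-o["ee_pos"]; print(0,np.round(R0.inv().apply(d)/.3,3).tolist())
```

```text
31.85 [0.6633 0.1764 0.3136] [-0.5  0.7  3.2] op 0.117 q [ 0.08  0.63 -0.68  1.3   0.39  1.34 -0.2 ]
[[-0.385, 0.923, 0.001], [0.923, 0.385, 0.0], [-0.0, 0.001, -1.0]]
1.9 [0.002, -0.074, -0.027]
1.7 [0.001, -0.148, -0.045]
1.5 [0.001, -0.225, -0.047]
1.3 [0.0, -0.3, -0.034]
1.1 [0.0, -0.372, -0.006]
0.9 [-0.0, -0.436, 0.035]
0.7 [-0.0, -0.491, 0.088]
0.5 [-0.001, -0.534, 0.151]
0.3 [-0.001, -0.564, 0.222]
0.1 [-0.001, -0.58, 0.297]
0 [-0.001, -0.582, 0.335]
```

jog_arm --steps '[{"linear": [0,-0.074,-0.027],"turn": [0,0,0],"claw": -1},{"linear": [0,-0.148,-0.045],"turn": [0,0,0],"claw": -1},{"linear": [0,-0.225,-0.047],"turn": [0,0,0],"claw": -1},{"linear": [0,-0.3,-0.034],"turn": [0,0,0],"claw": -1},{"linear": [0,-0.372,-0.006],"turn": [0,0,0],"claw": -1},{"linear": [0,-0.436,0.035],"turn": [0,0,0],"claw": -1},{"linear": [0,-0.491,0.088],"turn": [0,0,0],"claw": -1},{"linear": [0,-0.534,0.151],"turn": [0,0,0],"claw": -1},{"linear": [0,-0.534,0.151],"turn": [0,0,0],"claw": -1}]'

```text
t: 32.75
ee_pos: [0.514, 0.1139, 0.2664]
tool_rot: [-1.742, -2.614, 0.002]
ft_force: [0.5, 1.2, -4.2]
opening: 0.117
```

Run:
```python
from h import *
o=st(); R0=R.from_rotvec(o["tool_rot"])
d=np.array([.5025,.109,.2129])-o["ee_pos"]; print(0,np.round(R0.inv().apply(d)/.3,3).tolist())
```

```text
32.75 [0.514  0.1139 0.2664] [ 0.5  1.2 -4.2] op 0.117 q [ 0.29  0.38 -0.75  1.79  0.29  1.08 -0.17]
0 [-0.0, -0.041, 0.178]
```

jog_arm --steps '[{"linear": [0,-0.025,0.06],"turn": [0,0,0],"claw": -1},{"linear": [0,-0.038,0.12],"turn": [0,0,0],"claw": -1},{"linear": [0,-0.043,0.16],"turn": [0,0,0],"claw": -1},{"linear": [0,-0.043,0.19],"turn": [0,0,0],"claw": -1},{"linear": [0,-0.043,0.19],"turn": [0,0,0],"claw": -1},{"linear": [0,-0.043,0.19],"turn": [0,0,0],"claw": -1}]'

```text
t: 33.35
ee_pos: [0.5015, 0.1087, 0.21]
tool_rot: [-1.74, -2.612, 0.008]
ft_force: [-5.4, -2.5, -1.6]
opening: 0.113
```

Run:
```python
from h import *
o=st()
```

```text
33.35 [0.5015 0.1087 0.21  ] [-5.4 -2.5 -1.6] op 0.113 q [ 0.27  0.43 -0.72  1.88  0.34  0.96 -0.21]
```

jog_arm --steps '[{"linear": [0,0,0.02],"turn": [0,0,0],"claw": -1},{"linear": [0,0,0.02],"turn": [0,0,0],"claw": -1},{"linear": [0,0,0.02],"turn": [0,0,0],"claw": -1}]'

```text
t: 33.65
ee_pos: [0.5016, 0.1086, 0.2086]
tool_rot: [-1.743, -2.614, 0.012]
ft_force: [-21.5, -9.3, 46.2]
opening: 0.116
```

jog_arm --steps '[{"linear": [0,0,-0.012],"turn": [0,0,0],"claw": -1},{"linear": [0,0,-0.012],"turn": [0,0,0],"claw": 0},{"linear": [0,0,-0.012],"turn": [0,0,0],"claw": 0},{"linear": [0,0,-0.012],"turn": [0,0,0],"claw": 0},{"linear": [0,0,-0.012],"turn": [0,0,0],"claw": 0},{"linear": [0,0,-0.1],"turn": [0,0,0],"claw": 0},{"linear": [0,0,-0.22],"turn": [0,0,0],"claw": 0},{"linear": [0,0,-0.36],"turn": [0,0,0],"claw": 0},{"linear": [0,0,-0.5],"turn": [0,0,0],"claw": 0},{"linear": [0,-0.15,-0.6],"turn": [0,0,0],"claw": 0},{"linear": [-0.2,-0.3,-0.6],"turn": [0,0,0],"claw": 0},{"linear": [-0.4,-0.4,-0.6],"turn": [0,0,0],"claw": 0}]'

```text
t: 34.85
ee_pos: [0.4438, -0.0038, 0.3857]
tool_rot: [1.735, 2.615, 0.001]
ft_force: [0.9, -1.5, -0.2]
opening: 0.5
```

Run:
```python
from h import *
np.set_printoptions(precision=3,suppress=True)
o=st()
F={c:viewer.grab_frame(c) for c in("side","top","wrist")}
for n,z in (("tub_a_handle",.222),("tub_b_handle",.222),("pail_handle",.222),("keeper_grip",.232)):
  for c in F:
    print(n,c,[(np.round(d["at"]).astype(int).tolist(),round(d["confidence"],2),atz(F[c],d["at"],z,o)[:2]) for d in nets.pinpoint(n,c)[:3]])
cv2.imwrite('pics/w12.png',cv2.cvtColor(cv2.resize(F["side"]["frame"][130:384,130:350],None,fx=2.3,fy=2.3),cv2.COLOR_RGB2BGR))
```

```text
34.85 [ 0.444 -0.004  0.386] [ 0.9 -1.5 -0.2] op 0.5 q [ 0.6   0.08 -0.73  1.81  0.05  1.27  0.26]
tub_a_handle side [([361, 221], 0.7, array([0.453, 0.337]))]
tub_a_handle top [([225, 112], 0.88, array([0.445, 0.336]))]
tub_a_handle wrist []
tub_b_handle side [([111, 348], 0.93, array([ 0.371, -0.596])), ([138, 324], 0.76, array([ 0.418, -0.436])), ([297, 223], 0.61, array([0.508, 0.196]))]
tub_b_handle top [([243, 401], 0.87, array([ 0.375, -0.686])), ([205, 151], 0.85, array([0.515, 0.197])), ([226, 352], 0.68, array([ 0.434, -0.519]))]
tub_b_handle wrist []
pail_handle side [([240, 221], 0.86, array([0.579, 0.046]))]
pail_handle top [([192, 190], 0.95, array([0.562, 0.059]))]
pail_handle wrist [([169, 410], 0.68, array([0.573, 0.055]))]
keeper_grip side [([267, 241], 0.86, array([0.495, 0.11 ]))]
keeper_grip top []
keeper_grip wrist [([82, 382], 0.87, array([0.505, 0.113]))]
```

View pics/w12.png

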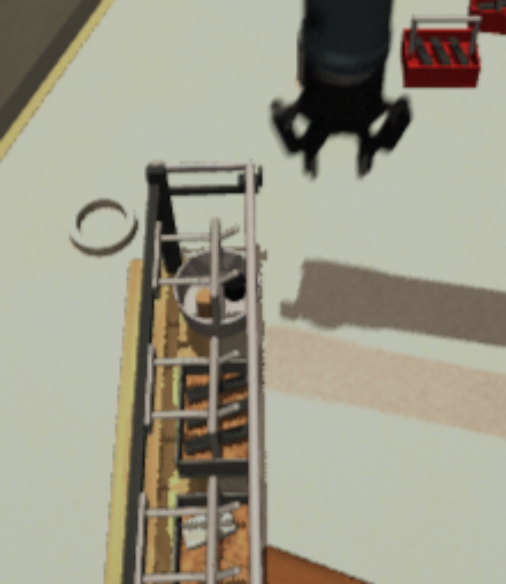

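Run:
```python
from h import *
a=cv2.imread("pics/side0.png",0).astype(np.float32); b=cv2.cvtColor(viewer.grab_frame("side")["frame"],cv2.COLOR_RGB2GRAY).astype(np.float32)
for r0,r1,c0,c1 in((196,206,228,252),(205,235,225,255)):   # keeper corner / right end of bar
    t=a[r0:r1,c0:c1]; m=cv2.matchTemplate(b[r0-10:r1+10,c0-10:c1+10],t,cv2.TM_CCOEFF_NORMED); print(cv2.minMaxLoc(m)[1:4:2], "10,10 = unmoved")
    print(np.round(m[7:14,10],2))
o=get_obs()
f=viewer.grab_frame("side"); x=np.array([.923,.385,0])
for an in(0,.08): print(an,np.round(proj(f,np.array([.5018,.1087,.232])+.115*((1-np.cos(an))*x+np.sin(an)*np.array([0,0,1]))),1))
```

```text
(0.5841069221496582, (18, 0)) 10,10 = unmoved
[-0.13 -0.19 -0.19 -0.01  0.17  0.17  0.01]
(0.7109179496765137, (10, 10)) 10,10 = unmoved
[0.26 0.42 0.61 0.71 0.62 0.45 0.26]
0 [266.3 238.7]
0.08 [264.5 238.5]
```

```bash
python3 -c "
from h import *
st(); print(env.finish_job())"
```

```text
35.7 [ 0.4445 -0.0038  0.3844] [-0.1 -0.5 -0.6] op 0.503 q [ 0.6   0.08 -0.73  1.81  0.06  1.27  0.26]
the job is handed in; nothing more can be done
None
```

I swung the keeper bar up and back, then hung the wax tub on the left hook, the grey file tub on the centre hook and the pail on the right hook. Then I brought the keeper down onto its stop, where it pushed back with 46 N, released it and backed the arm off. I handed the job in at about 36 s of the 210 s allowed. The two red look-alike tubs, bottle, tape and brush were not touched.

**Containers:** In the last pictures the handle positions were mostly within about 13 mm of the hooks' rest points, inside the 25 mm limit. The top camera put the pail about 15 mm off, while the side and wrist views put it within about 6 mm.

**Keeper:** Comparing the side picture with the one from the start put the bar back within a pixel of where it began. One of the two patches I compared, the keeper's corner, gave no usable match. At this distance the 0.08 rad limit is only about 2 pixels, so the contact with the stop is the stronger evidence that it is home.

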